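# Load the dry-block calibrator to the immersion marks and start it

## Task

Take the steel cover off the dry-block calibrator and lay it flat on the worktop, then push every temperature probe from the blue stand upright into a well of its own until it bottoms with its orange ring down at the block's top face; in a well where a probe bottoms with the ring standing well above the face a spacer was left behind, so draw that probe out and use another well. When all probes are home, press the blue, the yellow and the green key in this order, one at a time, and never press the red key.

Things in the scene. Friction and masses are not known exactly. Their poses are not given: they have to be found in the camera images.
- heater: fixed dry-block calibrator, white housing 171 (its x) x 246 mm (its y), front deck 62 mm high, behind it an aluminium block 50 x 221 mm with its top face 70 mm above the worktop and a row of six wells 35 mm behind the origin. Origin: on the worktop under its middle; x points to its rear, z up. In one or two wells (unknown which) a 15 mm spacer lies at the bottom: there the ring stops 15 mm high
- well_1 (a point): centre of the mouth of well 1 in the block's top face (well_1 at the heater's +y end, then every 38 mm towards -y). Blind round well, 12 mm wide, 50 mm deep. 20 mm down a spring clip presses the stem from the rear with 4 to 6 N: a probe needs a push of 4 to 10 N to slide in, does not sink by its own weight and stays where it is left
- well_2 (a point): centre of the mouth of well 2 in the block's top face (well_1 at the heater's +y end, then every 38 mm towards -y). Blind round well, 12 mm wide, 50 mm deep. 20 mm down a spring clip presses the stem from the rear with 4 to 6 N: a probe needs a push of 4 to 10 N to slide in, does not sink by its own weight and stays where it is left
- well_3 (a point): centre of the mouth of well 3 in the block's top face (well_1 at the heater's +y end, then every 38 mm towards -y). Blind round well, 12 mm wide, 50 mm deep. 20 mm down a spring clip presses the stem from the rear with 4 to 6 N: a probe needs a push of 4 to 10 N to slide in, does not sink by its own weight and stays where it is left
- well_4 (a point): centre of the mouth of well 4 in the block's top face (well_1 at the heater's +y end, then every 38 mm towards -y). Blind round well, 12 mm wide, 50 mm deep. 20 mm down a spring clip presses the stem from the rear with 4 to 6 N: a probe needs a push of 4 to 10 N to slide in, does not sink by its own weight and stays where it is left
- well_5 (a point): centre of the mouth of well 5 in the block's top face (well_1 at the heater's +y end, then every 38 mm towards -y). Blind round well, 12 mm wide, 50 mm deep. 20 mm down a spring clip presses the stem from the rear with 4 to 6 N: a probe needs a push of 4 to 10 N to slide in, does not sink by its own weight and stays where it is left
- well_6 (a point): centre of the mouth of well 6 in the block's top face (well_1 at the heater's +y end, then every 38 mm towards -y). Blind round well, 12 mm wide, 50 mm deep. 20 mm down a spring clip presses the stem from the rear with 4 to 6 N: a probe needs a push of 4 to 10 N to slide in, does not sink by its own weight and stays where it is left
- cover: loose steel cover plate 66 x 224 x 6 mm, about 150 g, lying on the block over all six wells at the start; on its middle a black upright knob, 22 mm diameter, from 6 to 32 mm above the underside. Origin: centre of its underside, z up, long side along its y. The worktop on the left, round x 0.49, y 0.385 m, is free over 240 mm in x and 80 mm in y
- cover_knob (a point): centre of the top of the cover's knob
- stand: blue probe stand, fixed, 64 x 226 mm (long side along its y), 40 mm high, with four blind sockets of 12 mm diameter, 30 mm deep, at y = +75, +25, -25, -75 mm, some of them empty. Origin: centre of its underside
- probe_1: wireless temperature probe, 112 mm long, 60 g, standing in a socket of the stand at the start, or absent. Origin: its rounded lower tip, z along the probe towards its head. Steel stem 10 mm diameter up to 62 mm, white cylindrical handle 20 mm diameter from there to its flat top at 112 mm
- probe_2: wireless temperature probe, 112 mm long, 60 g, standing in a socket of the stand at the start, or absent. Origin: its rounded lower tip, z along the probe towards its head. Steel stem 10 mm diameter up to 62 mm, white cylindrical handle 20 mm diameter from there to its flat top at 112 mm
- probe_3: wireless temperature probe, 112 mm long, 60 g, standing in a socket of the stand at the start, or absent. Origin: its rounded lower tip, z along the probe towards its head. Steel stem 10 mm diameter up to 62 mm, white cylindrical handle 20 mm diameter from there to its flat top at 112 mm
- probe_4: wireless temperature probe, 112 mm long, 60 g, standing in a socket of the stand at the start, or absent. Origin: its rounded lower tip, z along the probe towards its head. Steel stem 10 mm diameter up to 62 mm, white cylindrical handle 20 mm diameter from there to its flat top at 112 mm
- probe_1_mark (a point): immersion mark of probe_1: lower edge of the 3 mm wide orange ring on the stem, on the axis, 50 mm above the tip
- probe_2_mark (a point): immersion mark of probe_2: lower edge of the 3 mm wide orange ring on the stem, on the axis, 50 mm above the tip
- probe_3_mark (a point): immersion mark of probe_3: lower edge of the 3 mm wide orange ring on the stem, on the axis, 50 mm above the tip
- probe_4_mark (a point): immersion mark of probe_4: lower edge of the 3 mm wide orange ring on the stem, on the axis, 50 mm above the tip
- key_blue (a joint): travel of the blue spring key on the heater's front deck, m: 0 released, 0.004 fully down, pressed beyond 0.0026; takes 1.5 N to start and 5 N to go fully down, springs back. Key 24 x 24 mm, centred at x = -48, y = 66 mm from the heater's origin, its top 70 mm above the worktop (8 mm above the deck) when released
- key_yellow (a joint): travel of the yellow spring key on the heater's front deck, m: 0 released, 0.004 fully down, pressed beyond 0.0026; takes 1.5 N to start and 5 N to go fully down, springs back. Key 24 x 24 mm, centred at x = -48, y = 22 mm from the heater's origin, its top 70 mm above the worktop (8 mm above the deck) when released
- key_green (a joint): travel of the green spring key on the heater's front deck, m: 0 released, 0.004 fully down, pressed beyond 0.0026; takes 1.5 N to start and 5 N to go fully down, springs back. Key 24 x 24 mm, centred at x = -48, y = -22 mm from the heater's origin, its top 70 mm above the worktop (8 mm above the deck) when released
- key_red (a joint): travel of the red spring key on the heater's front deck, m: 0 released, 0.004 fully down, pressed beyond 0.0026; takes 1.5 N to start and 5 N to go fully down, springs back. Key 24 x 24 mm, centred at x = -48, y = -66 mm from the heater's origin, its top 70 mm above the worktop (8 mm above the deck) when released
Mind the look-alikes: they are no part of the job. What is shaped like the probe_3 but pink is not meant.

How it is judged:
On the way, in this order (a step that is already met when the one before it is completed fails the run):
1. the cover is off the block and lies flat on the worktop (height (world z) of cover below 0.012 m and angle between cover's own z axis and vertical below 0.1 rad), for 0.2 s.
2. every probe is home in a well: upright, its ring mark at the block's top face (z of probe_1_mark in the frame of heater between 0.066 and 0.073 m and angle between each of probe_1, probe_2, probe_3, probe_4's own z axis and vertical below 0.12 rad and (horizontal distance between probe_1_mark and well_1 below 0.004 m or horizontal distance between probe_1_mark and well_2 below 0.004 m or horizontal distance between probe_1_mark and well_3 below 0.004 m or horizontal distance between probe_1_mark and well_4 below 0.004 m or horizontal distance between probe_1_mark and well_5 below 0.004 m or horizontal distance between probe_1_mark and well_6 below 0.004 m) and z of probe_2_mark in the frame of heater between 0.066 and 0.073 m and (horizontal distance between probe_2_mark and well_1 below 0.004 m or horizontal distance between probe_2_mark and well_2 below 0.004 m or horizontal distance between probe_2_mark and well_3 below 0.004 m or horizontal distance between probe_2_mark and well_4 below 0.004 m or horizontal distance between probe_2_mark and well_5 below 0.004 m or horizontal distance between probe_2_mark and well_6 below 0.004 m) and z of probe_3_mark in the frame of heater between 0.066 and 0.073 m and (horizontal distance between probe_3_mark and well_1 below 0.004 m or horizontal distance between probe_3_mark and well_2 below 0.004 m or horizontal distance between probe_3_mark and well_3 below 0.004 m or horizontal distance between probe_3_mark and well_4 below 0.004 m or horizontal distance between probe_3_mark and well_5 below 0.004 m or horizontal distance between probe_3_mark and well_6 below 0.004 m) and z of probe_4_mark in the frame of heater between 0.066 and 0.073 m and (horizontal distance between probe_4_mark and well_1 below 0.004 m or horizontal distance between probe_4_mark and well_2 below 0.004 m or horizontal distance between probe_4_mark and well_3 below 0.004 m or horizontal distance between probe_4_mark and well_4 below 0.004 m or horizontal distance between probe_4_mark and well_5 below 0.004 m or horizontal distance between probe_4_mark and well_6 below 0.004 m)), for 0.2 s.
3. the blue key alone is pressed, all probes home (all of step 2 and value of joint key_blue above 0.0026 m and value of joint each of key_yellow, key_green, key_red below 0.0012 m), for 0.05 s.
4. then the yellow key alone is pressed (all of step 2 and value of joint key_yellow above 0.0026 m and value of joint each of key_blue, key_green, key_red below 0.0012 m), for 0.05 s.
5. then the green key alone is pressed (all of step 2 and value of joint key_green above 0.0026 m and value of joint each of key_blue, key_yellow, key_red below 0.0012 m), for 0.05 s.
At the end, for the whole second after the job is handed in: The cover lies flat on the worktop (underside within 12 mm of it, tilt under 0.1 rad) at rest; every probe present stands in a well (within 4 mm of its centre, tilt under 0.12 rad) at rest with its mark no more than 3 mm above and 4 mm below the block's top face; all keys are released (all of step 1 and all of step 2 and linear speed of each of cover, probe_1, probe_2, probe_3, probe_4 below 0.02 m/s and value of joint each of key_blue, key_yellow, key_green, key_red below 0.0012 m); the robot touches nothing.
It fails at once if the red key is pressed (value of joint key_red above 0.0026 m).
It fails at once if the green key is pressed while a probe is not home (value of joint key_green above 0.0026 m and not (z of probe_1_mark in the frame of heater between 0.066 and 0.073 m and angle between each of probe_1, probe_2, probe_3, probe_4's own z axis and vertical below 0.12 rad and (horizontal distance between probe_1_mark and well_1 below 0.004 m or horizontal distance between probe_1_mark and well_2 below 0.004 m or horizontal distance between probe_1_mark and well_3 below 0.004 m or horizontal distance between probe_1_mark and well_4 below 0.004 m or horizontal distance between probe_1_mark and well_5 below 0.004 m or horizontal distance between probe_1_mark and well_6 below 0.004 m) and z of probe_2_mark in the frame of heater between 0.066 and 0.073 m and (horizontal distance between probe_2_mark and well_1 below 0.004 m or horizontal distance between probe_2_mark and well_2 below 0.004 m or horizontal distance between probe_2_mark and well_3 below 0.004 m or horizontal distance between probe_2_mark and well_4 below 0.004 m or horizontal distance between probe_2_mark and well_5 below 0.004 m or horizontal distance between probe_2_mark and well_6 below 0.004 m) and z of probe_3_mark in the frame of heater between 0.066 and 0.073 m and (horizontal distance between probe_3_mark and well_1 below 0.004 m or horizontal distance between probe_3_mark and well_2 below 0.004 m or horizontal distance between probe_3_mark and well_3 below 0.004 m or horizontal distance between probe_3_mark and well_4 below 0.004 m or horizontal distance between probe_3_mark and well_5 below 0.004 m or horizontal distance between probe_3_mark and well_6 below 0.004 m) and z of probe_4_mark in the frame of heater between 0.066 and 0.073 m and (horizontal distance between probe_4_mark and well_1 below 0.004 m or horizontal distance between probe_4_mark and well_2 below 0.004 m or horizontal distance between probe_4_mark and well_3 below 0.004 m or horizontal distance between probe_4_mark and well_4 below 0.004 m or horizontal distance between probe_4_mark and well_5 below 0.004 m or horizontal distance between probe_4_mark and well_6 below 0.004 m))).
It fails at once if two keys are pressed together (value of joint each of key_blue, key_yellow above 0.0026 m or value of joint each of key_blue, key_green above 0.0026 m or value of joint each of key_blue, key_red above 0.0026 m or value of joint each of key_yellow, key_green above 0.0026 m or value of joint each of key_yellow, key_red above 0.0026 m or value of joint each of key_green, key_red above 0.0026 m).
Of spacer_1, spacer_2, spacer_3, spacer_4, spacer_5, spacer_6 only 1 to 2 are there at a start; the rules pass over those that are not, and their reading is None.
Of probe_1, probe_2, probe_3, probe_4 only 3 to 4 are there at a start; the rules pass over those that are not, and their reading is None.
At some moment in a run one of cover may be knocked a few centimetres aside while the robot is not near it.
Once in a run the grip may slacken for a moment while it holds something.
It also fails if it takes over 210 s, if anything falls off the work surface, if the arm or the gripper's body presses on something with over 40 N, if the wrist force passes 120 N, or if a joint passes its speed limit or range.

## Robot

A 7-joint arm with a two-finger parallel gripper is mounted at the origin on a cart in front of the work surface, level with it; the furniture and walls round the work are solid. World frame = base frame: x ahead of the robot, y to its left, z up, the work surface at z = 0. Lengths are in m, angles in rad, forces in N, time in s.
With the tool pointing down it reaches from about 0.425 to 0.95 m from the base axis. Payload 4.7 kg.
Tool frame: the origin (TCP) lies at the very end of the fingers, on their centre line; the grasp point (between the pads) lies 19 mm behind it (manip.grip_depth is the distance from the TCP to the grasp point, in m); z points along the fingers, y is the line along which they close (so a half turn about z gives the same grasp; the last joint's range is limited). The gripper opens to 87 mm and grips with 3 to 60 N. Pads are 19 mm wide; open, the fingers measure 117 mm over their backs; the gripper's body (75 mm by 190 mm) begins 51 mm behind the grasp point.
Start: joints at [1.084, 0.469, -0.049, 1.532, 0.024, 1.141, -0.082], TCP at [0.298, -0.605, 0.223] pointing down, gripper open.
Joint ranges: [-2.59, 2.59], [-0.33, 1.99], [-1.39, 1.29], [0.1, 2.45], [-1.04, 4.18], [0.21, 1.99], [-2.66, 2.66]. Speed limits (rad/s): [2.57, 2.57, 3.14, 3.14, 3.14, 3.14, 3.14].

## Interface

Orientations are given as a rotation vector (axis times angle).
In Python, from cell import state, viewer, job, nets, manip gives the robot as it stands.
- The arm moves only by the shell command python3 -m creep 'ROWS' [FORCE]. ROWS is text: rows parted by semicolons, each of 7 numbers parted by spaces: the shift along the tool's x, y, z scaled (see below), then the turn, a rotation vector about the tool's x, y, z scaled (see below), then the closure, from 0 (fully open) to 1 (shut). In form: dx dy dz wx wy wz jaw; .... A call has exactly 5 rows; each row shifts and turns the commanded pose from where the row before left it, along the tool's axes as they then stand; what a row does not reach is not made up. The controller multiplies each number of a shift by 5 cm and each number of a turn by 30 degrees. A row lasts 1/8 s, in which the tool goes at most 62.5 mm and 10.7 degrees, less where a joint would pass 70% of its speed; a pose out of reach is approached as far as the arm can. A call with a number of a shift or a turn outside -1 to 1 is refused whole. A call with a gripper value outside its range is refused whole. The fingers move at their own pace and stop on an object; FORCE is the grip in N (left out, the last holds). Time passes only in rows, so rows that do not move let the fingers close, or fill a call up. It gives the time, the measured TCP pose, the force, the opening and the grip force at its end, in the units of the state.
- state(): the state, without advancing time (a new reading comes with each control period).
- viewer.capture(name): name is "scene" or "top"; returns (picture, depth): 400x640x3 uint8, blue, green, red; 400x640 float32, m along the optical axis (not along the pixel's ray), 0 where there is no reading.
- viewer.camera_params(name): a dict with "fx", "fy", "cx", "cy" (pixels), "k1" (the pictures are not rectified: a ray, as slopes to the right and down, at radius r is drawn at 1 + k1 r^2 times it, then the intrinsics apply), "world_from_camera" (4x4, takes a point from camera to world coordinates). Camera axes: x right, y down, z forward; pixel columns grow to the right and rows downward; lengths in m; the calibration is good to about 2 mm. A picture is of the moment at which its call begins. camera_params takes no time and is no camera call.
- job.close_job(): hands the job in; it is judged then, once.
Trained networks look in the newest picture that a camera, given by its name, has taken for a name from the list of things; names that differ only in an ending like _2 or _b are one class to them, and where a whole thing is asked for, a point or a joint stands for the part that bears it (a point fixed in the world has none). Each returns a list of dicts, best first, with "conf" (0 to 1); they miss things now and then, are a little off and sometimes report something else, mostly with a low value. They report only what shows in the picture. A call takes as long as a camera call. They do not tell look-alikes from the thing itself.
- nets.boxes_of(camera, thing): "box" ([left, top, right, bottom] in pixels, round what is visible of it).
- nets.tip_of(camera, thing): "centre" ([column, row] in pixels: a listed point, or the origin of a listed thing).
The state is a dict: "t": time; "joints": joint angles; "joint_velocities": joint speeds; "tau": joint torques, N m; "tcp_pos": TCP position; "eef_rot": TCP orientation; "force": force on the tool from outside, world axes, zero at the start; "wrist_torque": the same for the moment, N m; "gripper_width": finger opening in m; "gripper_force": force on a finger pad.
Only numpy, scipy, OpenCV 4.12 (cv2) and the standard library are available. Lean on these libraries where they do the work, as an engineer would, in place of code of your own. Each camera call takes 0.05 s, during which the arm holds its last target. There are 200 camera calls.

## Working session

There is one attempt and no reset: what is moved stays moved. The work goes in short steps, Python scripts to look and compute and a shell command to move; the robot and the scene stay as the last step left them, time stands still between calls to the robot, and variables do not carry over. Pictures are saved under pics/ and viewed, at most 14 in all, crops included, and the job is handed in when it is done.

```bash
mkdir -p pics; ls; cat > h.py <<'E'
import numpy as np, cv2
from cell import state, viewer, job, nets, manip
from scipy.spatial.transform import Rotation as R
def cap(n,f=None):
    im,d=viewer.capture(n)
    if f: cv2.imwrite('pics/'+f,im)
    return im,d
def ray(n,px):
    p=viewer.camera_params(n); x=np.array([(px[0]-p['cx'])/p['fx'],(px[1]-p['cy'])/p['fy']]); u=x.copy()
    for _ in range(20): u=x/(1+p['k1']*(u@u))
    T=np.array(p['world_from_camera']); return T[:3,3],T[:3,:3]@np.array([u[0],u[1],1.])
def atz(n,px,z):
    o,r=ray(n,px); return o+r*(z-o[2])/r[2]
def atd(n,px,d):
    o,r=ray(n,px); return o+r*d
def proj(n,P):
    p=viewer.camera_params(n); T=np.linalg.inv(np.array(p['world_from_camera'])); c=T[:3,:3]@np.array(P)+T[:3,3]
    u=c[:2]/c[2]; u=u*(1+p['k1']*(u@u)); return np.array([u[0]*p['fx']+p['cx'],u[1]*p['fy']+p['cy']])
def delta(target,yaw=None):
    "shift in tool axes, units of 5cm"
    s=state(); r=R.from_rotvec(s['eef_rot']); return r.inv().apply(np.array(target)-s['tcp_pos'])/0.05
E
python3 - <<'E'
from h import *
np.set_printoptions(precision=4,suppress=True)
print(state())
print(manip.grip_depth)
for n in('scene','top'):
    cap(n,n+'0.png')
    p=viewer.camera_params(n);print(n,p)
    for t in ['cover_knob','cover','heater','stand','probe_1','probe_1_mark','key_blue','key_red']:
        for q in nets.tip_of(n,t)[:6]:
            print(t,q['conf'],np.round(q['centre'],1), atz(n,q['centre'],{'cover_knob':.102,'cover':.07,'probe_1':.01,'probe_1_mark':.06,'key_blue':.07,'key_red':.07}.get(t,0)))
E
```

```text
pics
{'t': 0.0, 'joints': array([ 1.0841,  0.4694, -0.0486,  1.5337,  0.0241,  1.141 , -0.0823]), 'joint_velocities': array([ 0.0004,  0.0006, -0.0001,  0.0012, -0.001 , -0.0005, -0.0019]), 'tau': array([ -0.0004, -50.7971,  -0.0805, -23.6155,  -0.0612,   0.038 ,
         0.0002]), 'tcp_pos': array([ 0.2981, -0.605 ,  0.2215]), 'eef_rot': array([-3.0578, -0.7124,  0.0008]), 'force': array([ 0.24  , -0.5841,  0.8698]), 'wrist_torque': array([0.0006, 0.0098, 0.0064]), 'gripper_force': 0.0, 'gripper_width': 0.08710624900669632}
0.0187
scene {'fx': 434.6611121086038, 'fy': 434.6611121086038, 'cx': 319.51708382197876, 'cy': 196.9954332785807, 'k1': -0.06718122034375473, 'world_from_camera': array([[ 0.8437, -0.2515,  0.4742,  0.0565],
       [-0.5364, -0.3607,  0.763 , -0.6796],
       [-0.0209, -0.8982, -0.4392,  0.4706],
       [ 0.    ,  0.    ,  0.    ,  1.    ]])}
cover_knob 0.97 [305.  154.8] [0.5503 0.1768 0.102 ]
cover 0.81 [301.5 168.3] [0.5384 0.1757 0.07  ]
heater 0.61 [294.2 196.1] [0.5158 0.1783 0.    ]
stand 0.78 [384.4 253.8] [ 0.5335 -0.1455 -0.    ]
probe_1 0.61 [378.5 297.2] [ 0.4328 -0.25    0.01  ]Traceback (most recent call last):
  File "<stdin>", line 9, in <module>
ValueError: it knows: cover, cover_knob, heater, probe, probe_1_mark, probe_2_mark, probe_3_mark, probe_4_mark, stand, well
```

```bash
python3 - <<'E'
from h import *
np.set_printoptions(precision=4,suppress=True)
for n in('scene','top'):
    im,d=cap(n,n+'0.png')
    np.save(n+'d.npy',d)
    for t in ['cover_knob','cover','heater','stand','probe','well']:
        for q in nets.tip_of(n,t)[:6]:
            c=q['centre'];print(n,t,q['conf'],np.round(c,1), atz(n,c,{'cover_knob':.102,'cover':.07,'probe':.01,'well':.07}.get(t,0)),atd(n,c,d[int(c[1]),int(c[0])]))
        if t=='probe':
            for q in nets.boxes_of(n,t): print(q)
E
```

```text
scene cover_knob 0.71 [304.1 151. ] [0.5621 0.2011 0.102 ] [ 0.7076  0.4546 -0.0041]
scene cover 0.94 [302.5 168.4] [0.54   0.1737 0.07  ] [0.5377 0.1695 0.072 ]
scene cover 0.52 [288.3 154.7] [0.5577 0.2776 0.07  ] [0.5534 0.2695 0.0734]
scene heater 0.75 [290.3 195.8] [0.5086 0.1854 0.    ] [0.451  0.0751 0.06  ]
scene heater 0.59 [317.5 174.3] [0.6367 0.2617 0.    ] [0.544  0.1113 0.0752]
scene stand 0.65 [382.8 258.5] [ 0.5206 -0.1562 -0.    ] [ 0.4374 -0.25    0.0844]
scene stand 0.28 [322.6 182.2] [0.6193 0.2087 0.    ] [0.532 0.071 0.073]
scene probe 0.72 [378.1 297.8] [ 0.4313 -0.2508  0.01  ] [ 0.4355 -0.2459  0.0048]
scene probe 0.47 [299.5 168. ] [0.6071 0.3089 0.01  ] [0.5293 0.1692 0.0751]
{'box': [374.0, 196.1, 387.4, 237.3], 'conf': 0.84}
{'box': [390.6, 206.0, 402.0, 249.1], 'conf': 0.72}
{'box': [407.2, 218.8, 421.4, 265.8], 'conf': 0.64}
{'box': [371.0, 239.1, 383.0, 298.8], 'conf': 0.59}
scene well 0.81 [303.7 164.1] [0.5568 0.1963 0.07  ] [0.543  0.1722 0.081 ]
scene well 0.79 [316.2 172.6] [0.5533 0.1321 0.07  ] [0.5492 0.1254 0.0733]
scene well 0.78 [291.7 162. 
[... 1004 characters left out ...]
robe 0.58 [412.8 238.2] [ 0.4391 -0.2452  0.01  ] [ 0.4321 -0.2334  0.0825]
top probe 0.38 [410.2 213. ] [ 0.5079 -0.2388  0.01  ] [ 0.5034 -0.2339  0.0408]
{'box': [411.2, 231.8, 421.3, 241.4], 'conf': 0.61}
{'box': [390.8, 197.8, 399.1, 209.1], 'conf': 0.5}
top well 0.94 [287.6 194.8] [0.5427 0.0918 0.07  ] [0.5412 0.0911 0.0782]
top well 0.9 [262.4 191.7] [0.5501 0.1585 0.07  ] [0.5492 0.1579 0.0751]
top well 0.87 [269.5 194.6] [0.5426 0.1395 0.07  ] [0.5419 0.139  0.0739]
top well 0.76 [216.3 191.4] [0.5493 0.2814 0.07  ] [0.5482 0.2801 0.076 ]
top well 0.6 [232.5 193.8] [0.5434 0.2378 0.07  ] [0.5428 0.2371 0.0735]
top well 0.6 [244.4 193.7] [0.5441 0.2061 0.07  ] [0.5434 0.2054 0.0741]
```

View pics/scene0.png

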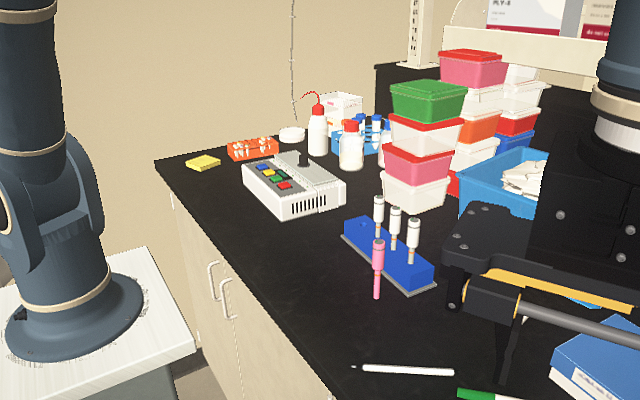

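View pics/top0.png

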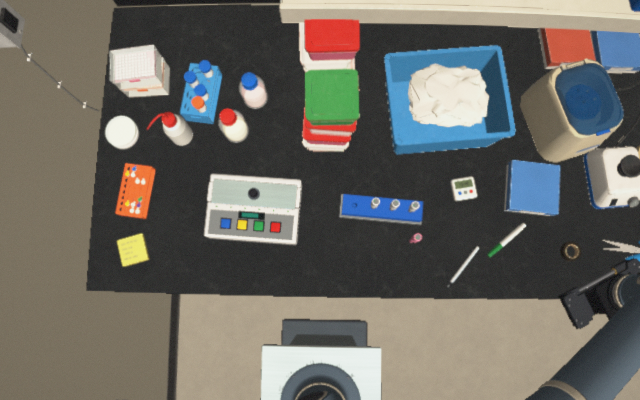

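The pictures show three white probes in the stand, at top (375,203), (395,205) and (415,206). The pink one, standing free at top (417,238), is the look-alike. The leftmost socket, at about (355,202), looks empty. Next I measure precisely and confirm this in a crop.

```bash
python3 - <<'E'
from h import *
np.set_printoptions(precision=4,suppress=True)
im=cv2.imread('pics/top0.png'); d=np.load('topd.npy')
P=np.array([[atd('top',(c,r),d[r,c]) for c in range(190,440)] for r in range(160,260)])
sub=im[160:260,190:440].astype(int)
def rect(m,z,nm):
    q=np.argwhere(m); 
    n,l,st,ce=cv2.connectedComponentsWithStats(m.astype(np.uint8)); k=1+np.argmax(st[1:,4])
    pts=np.array([atz('top',(c+190,r+160),z)[:2] for r,c in np.argwhere(l==k)],np.float32)
    (c,s,a)=cv2.minAreaRect(pts*1000); print(nm,c,s,a,np.median(P[...,2][l==k]))
Z=P[...,2]; X=P[...,0];Y=P[...,1]
rect((Z>.05)&(Y>.0),.064,'heater')
rect((Z>.071)&(Z<.09)&(Y>0)&(X>.5),.076,'cover')
rect((Z>.095)&(Y>0),.102,'knob')
rect((Z>.025)&(Y<0)&(sub[...,0]>120)&(sub[...,2]<80),.04,'stand')
b,g,r=sub[...,0],sub[...,1],sub[...,2]
R_=(Y>0.0)&(X<.53)
K={}
for nm,m in dict(blue=(b>r+60)&(b>g+40),yellow=(r>b+80)&(g>b+80),green=(g>r+50)&(g>b+30),red=(r>g+80)&(r>b+60)).items():
    rect(m&R_,.07,nm)
for m,nm in (((Z>.095)&(Y<-.02)&(np.abs(r-b)<45)),'probes'),:
    n,l,st,ce=cv2.connectedComponentsWithStats(m.astype(np.uint8))
    for k in range(1,n):
        if st[k,4]>8:
            px=ce[k]+[190,160]; print(px,st[k,4],atz('top',px,.122),np.median(Z[l==k]),Z[l==k].max())
cv2.imwrite('pics/c1.png',np.hstack([cv2.resize(im[185:250,330:430],None,fx=4,fy=4,interpolation=2),cv2.resize(cv2.imread('pics/scene0.png')[180:310,340:440],(200,260),interpolation=2)]))
E
```

```text
Traceback (most recent call last):
  File "h.py", line 15, in atd
    o,r=ray(n,px); return o+r*d
        ~~~^^^^^^
  File "h.py", line 9, in ray
    p=viewer.camera_params(n); x=np.array([(px[0]-p['cx'])/p['fx'],(px[1]-p['cy'])/p['fy']]); u=x.copy()
ValueError: time passes only in moves, steps and waits
```

```bash
cat > /tmp/p.py <<'E'
s=open('h.py').read()
s=s.replace("def cap(","from functools import lru_cache\n@lru_cache(None)\ndef par(n): return viewer.camera_params(n)\ndef cap(",1).replace("p=viewer.camera_params(n)","p=par(n)")
open('h.py','w').write(s)
E
python3 /tmp/p.py
cat > m.py <<'E'
from h import *
np.set_printoptions(precision=4,suppress=True)
im=cv2.imread('pics/top0.png'); d=np.load('topd.npy')
P=np.array([[atd('top',(c,r),d[r,c]) for c in range(190,440)] for r in range(160,260)])
sub=im[160:260,190:440].astype(int)
def rect(m,z,nm):
    n,l,st,ce=cv2.connectedComponentsWithStats(m.astype(np.uint8)); k=1+np.argmax(st[1:,4])
    pts=np.array([atz('top',(c+190,r+160),z)[:2] for r,c in np.argwhere(l==k)],np.float32)
    (c,s,a)=cv2.minAreaRect(pts*1000); print(nm,'rect',np.round(c,1),np.round(s,1),round(a,2),'mean',pts.mean(0),'z',np.median(P[...,2][l==k]))
Z=P[...,2]; X=P[...,0];Y=P[...,1]
rect((Z>.05)&(Y>.0),.064,'heater')
rect((Z>.071)&(Z<.09)&(Y>0)&(X>.5),.076,'cover')
rect((Z>.095)&(Y>0),.102,'knob')
b,g,r=sub[...,0],sub[...,1],sub[...,2]
rect((Z>.025)&(Y<0)&(b>120)&(r<80),.04,'stand')
R_=(Y>0.0)&(X<.53)
for nm,m in dict(blue=(b>r+60)&(b>g+40),yellow=(r>b+80)&(g>b+80),green=(g>r+50)&(g>b+30),red=(r>g+80)&(r>b+60)).items():
    rect(m&R_,.07,nm)
n,l,st,ce=cv2.connectedComponentsWithStats(((Z>.095)&(Y<-.02)).astype(np.uint8))
for k in range(1,n):
    if st[k,4]>8:
        px=ce[k]+[190,160]; print(px,st[k,4],atz('top',px,.122),np.median(Z[l==k]),Z[l==k].max())
cv2.imwrite('pics/c1.png',np.hstack([cv2.resize(im[185:250,330:430],None,fx=4,fy=4,interpolation=2),cv2.resize(cv2.imread('pics/scene0.png')[180:310,340:440],(200,260),interpolation=2)]))
E
python3 m.py
```

```text
heater rect [509.  184.5] [244.9 170.8] 86.58 mean [0.5083 0.1834] z 0.06492084650669461
cover rect [544.5 181.7] [224.8  66. ] 86.19 mean [0.5443 0.1814] z 0.07585425140267443
knob rect [544.4 181.1] [18.3 20.9] 0.78 mean [0.5443 0.1808] z 0.10188041858167907
stand rect [ 518.3 -158.7] [211.9  54.6] 85.45 mean [ 0.5165 -0.1514] z 0.03958306279663493
blue rect [465.5 253.1] [21.1 24.1] 0.99 mean [0.4658 0.2536] z 0.06885670711463976
yellow rect [462.3 210.4] [23.7 23.7] 0.93 mean [0.4629 0.2097] z 0.06974723688734197
green rect [460.4 166.9] [23.6 21.3] 0.97 mean [0.4597 0.1667] z 0.06950305580379168
red rect [458.5 122.4] [23.8 20.9] 1.66 mean [0.4576 0.1227] z 0.0691385285549877
[375.0952 201.5714] 63 [ 0.5193 -0.133   0.122 ] 0.12161774572018147 0.12689728462630945
[394.8485 203.3182] 66 [ 0.5156 -0.1826  0.122 ] 0.12127571814759042 0.12648904328759092
[414.5333 205.15  ] 60 [ 0.5116 -0.2321  0.122 ] 0.12052150567225894 0.12990544344665667
[416.8846 237.0577] 52 [ 0.4313 -0.2372  0.122 ] 0.11092462821215399 0.11714477884494223
```

View pics/c1.png

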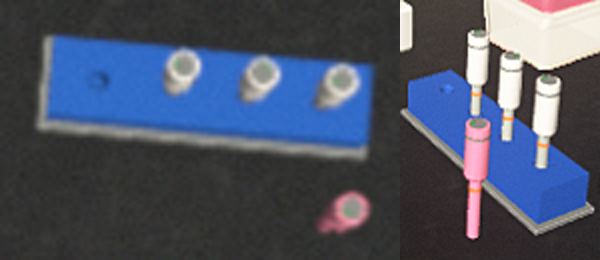

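Crop and pictures confirm it: white probes 1–3 are in sockets +25, −25 and −75, and the pink decoy stands on the worktop. Key colours and sizes match. Heater origin is about (0.5094, 0.1845) with yaw −3.6°. I go to the cover first.

```bash

python3 -m creep '0 0 -0.3 0 0 0.333 0; 0 0 -0.3 0 0 0.333 0; 0 0 -0.3 0 0 0.333 0; 0.25 -1 0 0 0 0 0; 0.25 -1 0 0 0 0 0'
python3 -m creep '0.25 -1 0 0 0 0 0; 0.25 -1 0 0 0 0 0; 0.25 -1 0 0 0 0 0; 0.25 -1 0 0 0 0 0; 0.25 -1 0 0 0 0 0'
cat > go.py <<'E'
from h import *
import sys
np.set_printoptions(precision=4,suppress=True)
# usage: go.py x y z yaw_deg(of tool y axis, world)
def go(x,y,z,yaw):
    s=state(); r=R.from_rotvec(s['eef_rot'])
    print('t',s['t'],'tcp',s['tcp_pos'],'F',s['force'],'w',round(s['gripper_width'],4))
    Y=np.array([np.cos(np.radians(yaw)),np.sin(np.radians(yaw)),0]); Zt=np.array([0,0,-1.]); T=R.from_matrix(np.stack([np.cross(Y,Zt),Y,Zt],1))
    print('shift now-axes',r.inv().apply(np.array([x,y,z])-s['tcp_pos'])/.05,'shift final-axes',T.inv().apply(np.array([x,y,z])-s['tcp_pos'])/.05,'turn',np.degrees((r.inv()*T).as_rotvec())/30)
if __name__=='__main__': go(*map(float,sys.argv[1:]))
E
python3 go.py .5444 .1813 .2 -93.6
```

```text
t: 1.78
tcp_pos: [0.3301, -0.5064, 0.2676]
eef_rot: [3.14, -0.104, 0.001]
force: [0.2, 0.1, 0.6]
gripper_width: 0.0871
gripper_force: 0.0
t: 2.4
tcp_pos: [0.4089, -0.2603, 0.2679]
eef_rot: [3.139, -0.103, 0.001]
force: [0.1, -0.4, -0.8]
gripper_width: 0.087
gripper_force: 0.0
t 2.4 tcp [ 0.4089 -0.2603  0.2679] F [ 0.0662 -0.3777 -0.764 ] w 0.087
shift now-axes [ 2.1263 -8.9906  1.3557] shift final-axes [ 2.1495 -8.9847  1.3582] turn [ 0.0009 -0.0018 -0.0047]
```

```bash

python3 -m creep '0.24 -1 0 0 0 0 0; 0.24 -1 0 0 0 0 0; 0.24 -1 0 0 0 0 0; 0.24 -1 0 0 0 0 0; 0.24 -1 0 0 0 0 0' >/dev/null
python3 -m creep '0.24 -1 0.3 0 0 0 0; 0.24 -1 0.3 0 0 0 0; 0.24 -1 0.3 0 0 0 0; 0.24 -1 0.3 0 0 0 0; 0 0 0 0 0 0 0'
python3 go.py .5444 .1813 .081 -93.6
```

```text
t: 3.65
tcp_pos: [0.5447, 0.1849, 0.2063]
eef_rot: [-3.138, 0.091, 0.004]
force: [0.1, -1.2, 0.6]
gripper_width: 0.0871
gripper_force: 0.0
t 3.65 tcp [0.5447 0.1849 0.2063] F [ 0.0769 -1.2442  0.602 ] w 0.0871
shift now-axes [0.0042 0.0772 2.5057] shift final-axes [-0.0018  0.0717  2.5058] turn [-0.0041  0.0048  0.0093]
```

```bash

python3 -m creep '0 0.07 0.7 0 0 0 0; 0 0 0.7 0 0 0 0; 0 0 0.6 0 0 0 0; 0 0 0.4 0 0 0 0; 0 0 0.12 0 0 0 0' 50
python3 -m creep '0 0 0 0 0 0 1; 0 0 0 0 0 0 1; 0 0 0 0 0 0 1; 0 0 0 0 0 0 1; 0 0 0 0 0 0 1' 50
python3 -m creep '0 0 -0.2 0 0 0 1; 0 0 -0.2 0 0 0 1; 0 0 -0.3 0 0 0 1; 0 0 -0.1 0 0 0 1; 0 0 0 0 0 0 1' 50
python3 go.py .49 .385 .125 0
python3 -c "
from h import *
cap('scene','s1.png');im=cv2.imread('pics/s1.png')[90:250,200:400];cv2.imwrite('pics/s1c.png',cv2.resize(im,None,fx=3,fy=3))"
```

```text
t: 4.28
tcp_pos: [0.5449, 0.1751, 0.0806]
eef_rot: [3.138, -0.104, -0.003]
force: [-0.1, -0.2, 0.2]
gripper_width: 0.0867
gripper_force: 0.0
t: 4.9
tcp_pos: [0.5455, 0.1766, 0.0818]
eef_rot: [-3.14, 0.102, -0.001]
force: [-0.0, 0.2, -0.6]
gripper_width: 0.0449
gripper_force: 0.0
t: 5.52
tcp_pos: [0.5458, 0.1766, 0.1223]
eef_rot: [-3.14, 0.103, -0.002]
force: [-0.6, 0.1, -0.7]
gripper_width: 0.0018
gripper_force: 0.0
t 5.525 tcp [0.5458 0.1766 0.1223] F [-0.5831  0.1388 -0.705 ] w 0.0018
shift now-axes [-1.3857 -4.0869 -0.0554] shift final-axes [ 4.1688 -1.1155 -0.0547] turn [ 0.0016 -0.0023 -3.125 ]
```

View pics/s1c.png

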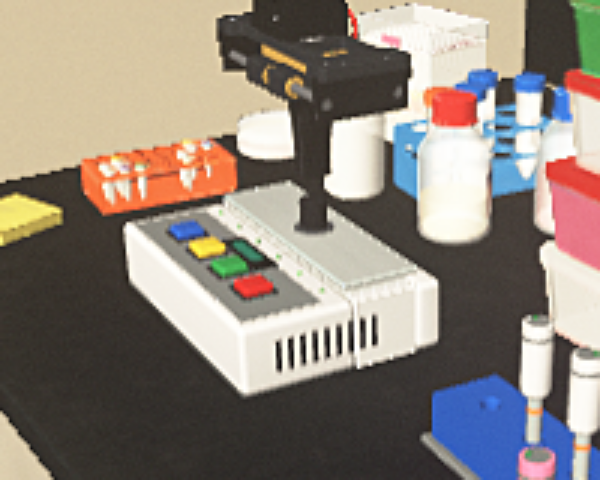

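Crop: the fingers closed empty above the knob, which is at crop (313,213), and the cover is undisturbed. I raised too early because the fingers take over 1 s to close. I reopen halfway, go back down, and give them time.

```bash

python3 -m creep '-0.02 -0.09 0 0 0 0 0.4; 0 0 0 0 0 0 0.4; 0 0 0 0 0 0 0.4; 0 0 0 0 0 0 0.4; 0 0 0 0 0 0 0.4' 50
python3 -m creep '0 0 0 0 0 0 0.4; 0 0 0.25 0 0 0 0.4; 0 0 0.25 0 0 0 0.4; 0 0 0.2 0 0 0 0.4; 0 0 0.12 0 0 0 0.4' 50
python3 -m creep '0 0 0 0 0 0 1; 0 0 0 0 0 0 1; 0 0 0 0 0 0 1; 0 0 0 0 0 0 1; 0 0 0 0 0 0 1' 50
python3 -m creep '0 0 0 0 0 0 1; 0 0 0 0 0 0 1; 0 0 0 0 0 0 1; 0 0 -0.1 0 0 0 1; 0 0 -0.1 0 0 0 1' 50
```

```text
t: 6.2
tcp_pos: [0.5447, 0.181, 0.1215]
eef_rot: [3.14, -0.103, -0.0]
force: [0.0, -0.0, -0.4]
gripper_width: 0.0431
gripper_force: 0.0
t: 6.82
tcp_pos: [0.5443, 0.1809, 0.0794]
eef_rot: [3.139, -0.102, -0.002]
force: [0.5, -0.7, 0.2]
gripper_width: 0.0519
gripper_force: 0.0
t: 7.45
tcp_pos: [0.5449, 0.1807, 0.0809]
eef_rot: [3.139, -0.103, 0.001]
force: [-0.4, -1.8, 3.7]
gripper_width: 0.021
gripper_force: 50.0
t: 8.07
tcp_pos: [0.5443, 0.1816, 0.0904]
eef_rot: [-3.139, 0.102, 0.001]
force: [-0.2, -0.2, -1.3]
gripper_width: 0.0208
gripper_force: 50.0
```

```bash

python3 -m creep '0 0 -0.3 0 0 0 1; 0 0 -0.3 0 0 0 1; 0 0 0 0 0 -0.34 1; 0 0 0 0 0 -0.34 1; 0 0 0 0 0 -0.34 1' 55
python3 -m creep '0 0 0 0 0 -0.34 1; 0 0 0 0 0 -0.34 1; 0 0 0 0 0 -0.34 1; 0 0 0 0 0 -0.34 1; 0 0 0 0 0 -0.34 1' 55
python3 -m creep '0 0 0 0 0 -0.34 1; 0 0 0 0 0 -0.06 1; 0.4 -0.1 0 0 0 0 1; 0.6 -0.15 0 0 0 0 1; 0.6 -0.15 0 0 0 0 1' 55
python3 go.py .49 .385 .012 0
```

```text
t: 8.7
tcp_pos: [0.5452, 0.1813, 0.1218]
eef_rot: [3.053, 0.738, 0.003]
force: [-1.0, -0.2, -1.5]
gripper_width: 0.0206
gripper_force: 55.0
t: 9.32
tcp_pos: [0.5452, 0.1811, 0.1217]
eef_rot: [2.438, 1.98, 0.002]
force: [-0.6, -0.3, -1.3]
gripper_width: 0.0208
gripper_force: 55.0
t: 9.95
tcp_pos: [0.5241, 0.2637, 0.1211]
eef_rot: [-2.225, -2.217, -0.002]
force: [0.1, -0.4, -0.8]
gripper_width: 0.0209
gripper_force: 55.0
t 9.95 tcp [0.5241 0.2637 0.1211] F [ 0.0977 -0.4046 -0.776 ] w 0.0209
shift now-axes [ 2.4211 -0.6914  2.1833] shift final-axes [ 2.4255 -0.6816  2.1815] turn [ 0.0011 -0.0017 -0.0067]
```

```bash

python3 -m creep '0.6 -0.17 0 0 0 0 1; 0.6 -0.17 0 0 0 0 1; 0.6 -0.17 0 0 0 0 1; 0.6 -0.17 0.2 0 0 0 1; 0 0 0.4 0 0 0 1' 55
python3 -m creep '0 0 0.4 0 0 0 1; 0 0 0.4 0 0 0 1; 0 0 0.4 0 0 0 1; 0 0 0.2 0 0 0 1; 0 0 0.08 0 0 0 1' 55
python3 -c "
from h import *
im,d=cap('scene','s2.png');cv2.imwrite('pics/s2c.png',cv2.resize(im[90:250,200:400],None,fx=3,fy=3))"
```

```text
t: 10.58
tcp_pos: [0.4887, 0.387, 0.0918]
eef_rot: [-2.217, -2.222, -0.007]
force: [0.1, -0.5, -1.7]
gripper_width: 0.021
gripper_force: 55.1
t: 11.2
tcp_pos: [0.4912, 0.381, 0.0158]
eef_rot: [-2.224, -2.218, 0.001]
force: [-0.6, -0.1, -1.2]
gripper_width: 0.0209
gripper_force: 55.0
```

View pics/s2c.png

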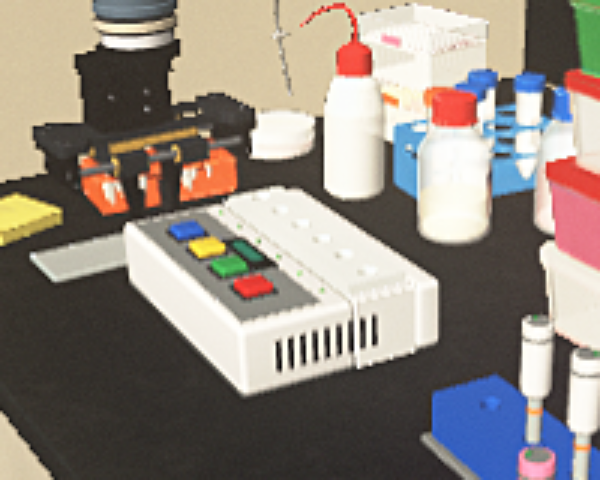

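The crop shows the cover held beside the heater, with its front end at (80,260), and the wells are open. I lower the last few mm and release.

```bash

python3 -m creep '0 0 0.04 0 0 0 1; 0 0 0.03 0 0 0 1; 0 0 0.02 0 0 0 1; 0 0 0 0 0 0 1; 0 0 0 0 0 0 1' 30
python3 -m creep '0 0 0 0 0 0 0.4; 0 0 0 0 0 0 0.4; 0 0 0 0 0 0 0.4; 0 0 0 0 0 0 0.4; 0 0 0 0 0 0 0.4'
python3 -m creep '0 0 -0.4 0 0 0 0.4; 0 0 -0.8 0 0 0 0.4; 0 0 -1 0 0 0 0.4; 0 0 -1 0 0 0 0.4; 0 0 -1 0 0 0 0.4'
python3 -m creep '-1 0 0 0 0 0 0.4; -1 0 0 0 0 0 0.4; -1 0 0 0 0 0 0.4; -1 0 0 0 0 0 0.4; -1 0.1 0 0 0 0 0.4'
python3 -m creep '-1 0 0 0 0 0 0.4; -1 0 0 0 0 0 0.4; -1 0.2 0 0 0 0 0.4; 0 0 0 0 0 0 0.4; 0 0 0 0 0 0 0.4'
cat > m2.py <<'E'
from h import *
np.set_printoptions(precision=4,suppress=True)
im,d=cap('top','top2.png'); np.save('topd.npy',d)
for q in nets.tip_of('top','well')[:8]: print('well',q['conf'],q['centre'],atz('top',q['centre'],.07))
g=cv2.cvtColor(im,cv2.COLOR_BGR2GRAY)
O=np.array([.5094,.1845]);th=np.radians(-3.6);ex=np.array([np.cos(th),np.sin(th)]);ey=np.array([-ex[1],ex[0]])
for k in range(6):
    w=O+.035*ex+(.095-.038*k)*ey; px=proj('top',[*w,.07]); c0,r0=np.round(px).astype(int)
    p=255.-g[r0-5:r0+6,c0-5:c0+6]; p=np.clip(p-np.median(p)-15,0,None); yy,xx=np.mgrid[-5:6,-5:6]
    m=np.array([c0+(p*xx).sum()/p.sum(),r0+(p*yy).sum()/p.sum()]); print(k+1,w,'pred px',px,'dark px',m,atz('top',m,.07))
m=((d>0)&(np.arange(640)[None]<255)&(np.arange(640)[None]>150))
for t in('cover','cover_knob'):
    for q in nets.tip_of('top',t)[:2]:
        c=q['centre'];print(t,q['conf'],c,atd('top',c,d[int(c[1]),int(c[0])]))
cv2.imwrite('pics/t2c.png',cv2.resize(im[140:260,90:310],None,fx=3.5,fy=3.5,interpolation=2))
E
python3 m2.py
```

```text
t: 11.88
tcp_pos: [0.4913, 0.3813, 0.0121]
eef_rot: [2.224, 2.219, 0.0]
force: [0.2, -0.4, -1.2]
gripper_width: 0.0213
gripper_force: 30.0
t: 12.5
tcp_pos: [0.4912, 0.3812, 0.0121]
eef_rot: [2.224, 2.219, 0.0]
force: [-0.1, 0.3, -0.4]
gripper_width: 0.0516
gripper_force: 0.0
t: 13.12
tcp_pos: [0.4909, 0.3815, 0.2253]
eef_rot: [2.223, 2.219, 0.003]
force: [0.0, 0.2, -0.3]
gripper_width: 0.0519
gripper_force: 0.0
t: 13.75
tcp_pos: [0.4952, 0.1302, 0.2235]
eef_rot: [2.222, 2.219, 0.002]
force: [0.9, -0.9, 0.0]
gripper_width: 0.0523
gripper_force: 0.0
t: 14.38
tcp_pos: [0.5052, -0.0178, 0.223]
eef_rot: [2.223, 2.219, 0.002]
force: [-0.5, 0.8, -0.2]
gripper_width: 0.0523
gripper_force: 0.0
well 0.89 [287.2, 196.5] [0.5382 0.0927 0.07  ]
well 0.83 [262.3, 191.4] [0.5509 0.1588 0.07  ]
well 0.68 [231.6, 192.6] [0.5466 0.2403 0.07  ]
well 0.68 [245.5, 194.4] [0.5423 0.2031 0.07  ]
well 0.63 [215.0, 188.8] [0.5563 0.2853 0.07  ]
well 0.6 [271.4, 196.1] [0.5387 0.1344 0.07  ]
1 [0.5503 0.2771] pred px [217.9286 191.0532] dark px [217.2022 191.7584] [0.5484 0.279  0.07  ]
2 [0.5479 0.2392] pred px [232.0484 192.1212] dark px [231.2727 192.6626] [0.5464 0.2412 0.07  ]
3 [0.5455 0.2013] pred px [246.2405 193.1958] dark px [245.2084 193.4776] [0.5447 0.204  0.07  ]
4 [0.5431 0.1633] pred px [260.498  194.2765] dark px [259.6699 194.6039] [0.5422 0.1655 0.07  ]
5 [0.5408 0.1254] pred px [274.8134 195.3627] dark px [273.9669 195.4105] [0.5406 0.1276 0.07  ]
6 [0.5384 0.0875] pred px [289.1794 196.4538] dark px [288.6988 196.3373] [0.5387 0.0888 0.07  ]
cover 0.88 [188.2, 218.3] [0.4844 0.3709 0.0065]
cover_knob 0.56 [184.5, 214.3] [0.4922 0.3752 0.0301]
```

View pics/t2c.png

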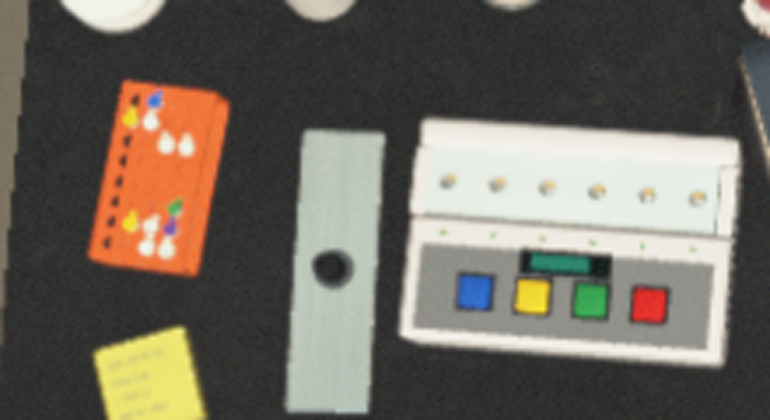

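Crop: the cover lies flat on the worktop, knob at (333,268), all six wells open, and the housing is undisturbed. Next I refine the probe caps and check camera bias against the placed knob, where the TCP x was 0.4912.

```bash
cat > m3.py <<'E'
from h import *
np.set_printoptions(precision=4,suppress=True)
def blob(n,im,px,z,lo,hi,w=6,sat=40):
    c0,r0=np.round(px).astype(int); p=im[r0-w:r0+w+1,c0-w:c0+w+1].astype(int); g=p.mean(2)
    m=((g>=lo)&(g<hi)&(np.ptp(p,axis=2)<sat)).astype(np.uint8); k,l,st,ce=cv2.connectedComponentsWithStats(m)
    if k<2: return None
    j=1+np.argmax([st[i,4]-2*np.hypot(*(ce[i]-w)) for i in range(1,k)]); q=ce[j]-w+[c0,r0]; return q,st[j,4],atz(n,q,z)
if __name__=='__main__':
    t=cv2.imread('pics/top2.png'); s,_=cap('scene','s3.png')
    print('knob',blob('top',t,(185,216),.032,0,50,8))
    for P in ([.5193,-.133],[.5156,-.1826],[.5116,-.2321]):
        for n,im in(('top',t),('scene',s)):
            px=proj(n,[*P,.122]); print(n,px,'cap',blob(n,im,px,.122,60,175,4))
    px=proj('top',[.523,-.083,.04]); print('socket',blob('top',t,px,.04,0,75,5,300))
    c,r=375,203; print(t[r-5:r+6,c-4:c+7].mean(2).astype(int))
E
python3 m3.py
```

```text
knob (array([184.2143, 216.0238]), np.int32(42), array([0.4872, 0.3751, 0.032 ]))
top [375.1027 201.5635] cap (array([375.5 , 201.15]), np.int32(20), array([ 0.5204, -0.134 ,  0.122 ]))
scene [376.9974 196.7792] cap (array([379.1, 196.3]), np.int32(20), array([ 0.5237, -0.1336,  0.122 ]))
top [394.8418 203.301 ] cap (array([394.9231, 202.1538]), np.int32(26), array([ 0.5185, -0.1828,  0.122 ]))
scene [393.5632 207.6522] cap (array([393.8889, 207.5926]), np.int32(27), array([ 0.5162, -0.1828,  0.122 ]))
top [414.52   205.1567] cap (array([414., 205.]), np.int32(32), array([ 0.512 , -0.2308,  0.122 ]))
scene [411.7358 219.7353] cap (array([412.8065, 218.9355]), np.int32(31), array([ 0.5149, -0.2311,  0.122 ]))
socket None
[[118 135 166 175 179 175 190 173 130 113 112]
 [127 161 196 166 161 158 176 187 169 128 118]
 [141 185 177 141 142 145 151 181 217 141 118]
 [143 190 166 138 143 144 147 178 224 150 119]
 [125 175 187 152 142 146 150 182 210 139 119]
 [110 153 216 186 159 161 173 197 178 129 119]
 [110 121 180 212 222 221 220 172 139 121 118]
 [118 133 149 178 205 204 193 134 121 121 118]
 [124 147 164 175 188 188 157 123 117 116 121]
 [111 142 168 174 164 165 135 120 118 119 118]
 [109 120 133 137 131 131 121 117 118 120 119]]
```

```bash
python3 - <<'E'
from h import *
np.set_printoptions(precision=4,suppress=True)
d=np.load('topd.npy'); t=cv2.imread('pics/top2.png'); print(np.array(par('top')['world_from_camera']),par('top')['fx'])
Z=np.array([[atd('top',(c,r),d[r,c])[2] for c in range(165,205)] for r in range(170,265)])
q=np.argwhere((Z>.027)&(Z<.05))[:, ::-1]+[165,170]; print(len(q),q.mean(0),atz('top',q.mean(0),.032), Z[(Z>.02)].max())
pts=np.array([atz('top',p+np.array([165,170]),.006)[:2] for p in np.argwhere((Z>.0035)&(Z<.02))[:,::-1]],np.float32)*1000; print(cv2.minAreaRect(pts))
print(t[208:225,176:194].mean(2).astype(int))
E
```

```text
[[ 0.0182 -0.9874  0.1574  0.3059]
 [-0.9996 -0.0143  0.0254 -0.0186]
 [-0.0228 -0.1578 -0.9872  1.3956]
 [ 0.      0.      0.      1.    ]] 513.6914310841934
49 [182.4898 215.1429] [0.4895 0.3801 0.032 ] 1.3956201604494012
((487.70135498046875, 382.4071044921875), (261.7113952636719, 111.09239196777344), 3.0258660316467285)
[[190 192 189 192 190 191 193 190 193 192 190 190 191 193 194 193 193 195]
 [192 192 190 190 192 194 192 190 194 192 190 190 190 194 195 195 194 194]
 [192 189 189 190 189 192 191 186 189 188 186 185 188 193 194 194 192 193]
 [192 191 191 188 188 184 161 145 133 130 133 148 170 190 193 196 192 192]
 [191 189 189 185 159 123  96  83  68  75  83 103 122 161 188 193 193 192]
 [191 192 190 163 105  64  54  48  47  45  50  75  95 120 164 192 193 194]
 [194 191 184 122  67  45  43  44  46  47  40  48  73  94 131 186 191 193]
 [191 189 181 104  53  39  45  45  44  43  39  33  55  89 114 169 189 194]
 [192 190 185 111  59  47  43  45  45  45  40  35  48  82 112 168 191 190]
 [192 191 185 131  67  46  46  48  46  43  38  34  51  85 114 166 190 191]
 [192 191 186 160  90  59  49  48  48  41  38  42  60  90 122 182 190 193]
 [193 192 189 177 116  78  59  45  43  44  45  57  86 106 147 187 190 192]
 [194 193 189 186 160 108  88  69  59  61  65  85 102 135 180 191 192 191]
 [193 190 190 191 186 161 124  98  93  91  92 107 144 181 190 191 191 192]
 [195 191 190 191 194 187 175 159 138 138 142 157 180 191 191 193 192 192]
 [195 190 189 188 193 193 190 185 181 183 181 184 190 192 191 191 193 193]
 [195 192 190 189 196 193 191 190 189 190 189 187 190 192 192 191 192 191]]
```

```bash

python3 -m creep '-0.8 0.1 0 0 0 0 0.4; -0.8 0.1 0 0 0 0 0.4; -0.7 0.14 0 0 0 0 0.4; 0 0 0.5 0 0 0 0.4; 0 0 0.5 0 0 0 0.4'
python3 -m creep '0 0 0 0 0 0 0.4; 0 0 0 0 0 0 0.4; 0 0 0 0 0 0 0.4; 0 0 0 0 0 0 0.4; 0 0 0 0 0 0 0.4'
python3 go.py .522 -.133 .090 0
```

```text
t: 15.25
tcp_pos: [0.5223, -0.1337, 0.1716]
eef_rot: [2.224, 2.218, 0.001]
force: [-0.2, -0.1, -0.2]
gripper_width: 0.0521
gripper_force: 0.0
t: 15.88
tcp_pos: [0.5221, -0.1339, 0.1725]
eef_rot: [2.224, 2.218, 0.0]
force: [0.5, 1.0, -0.0]
gripper_width: 0.052
gripper_force: 0.0
t 15.875 tcp [ 0.5221 -0.1339  0.1725] F [ 0.4868  0.9758 -0.0101] w 0.052
shift now-axes [ 0.0182 -0.0041  1.6499] shift final-axes [ 0.0175 -0.0028  1.6499] turn [ 0.0015  0.0008 -0.0048]
```

```bash

python3 -m creep '0.02 0 0.4 0 0 0 0.4; 0 0 0.4 0 0 0 0.4; 0 0 0.4 0 0 0 0.4; 0 0 0.3 0 0 0 0.4; 0 0 0.15 0 0 0 0.4'
python3 -m creep '0 0 0 0 0 0 1; 0 0 0 0 0 0 1; 0 0 0 0 0 0 1; 0 0 0 0 0 0 1; 0 0 0 0 0 0 1' 50
python3 -m creep '0 0 0 0 0 0 1; 0 0 -0.2 0 0 0 1; 0 0 -0.3 0 0 0 1; 0 0 -0.5 0 0 0 1; 0 0 -0.5 0 0 0 1' 50
python3 -m creep '0 0 -0.5 0 0 0 1; 0 0 -0.2 0 0 0 1; 0 0 0 0 0 0 1; 0 0 0 0 0 0 1; 0 0 0 0 0 0 1' 50
python3 go.py .5516 .2791 .165 0
python3 -c "
from h import *
im,d=cap('scene','s4.png');cv2.imwrite('pics/s4c.png',cv2.resize(im[130:290,330:530],None,fx=3,fy=3))"
```

```text
t: 16.5
tcp_pos: [0.5215, -0.1327, 0.0883]
eef_rot: [-2.223, -2.218, 0.001]
force: [0.4, 0.7, 0.2]
gripper_width: 0.0522
gripper_force: 0.0
t: 17.12
tcp_pos: [0.5221, -0.1329, 0.0899]
eef_rot: [2.224, 2.218, 0.0]
force: [0.5, -1.3, 1.7]
gripper_width: 0.019
gripper_force: 50.0
t: 17.75
tcp_pos: [0.522, -0.1327, 0.1662]
eef_rot: [2.224, 2.219, 0.0]
force: [-0.3, -0.8, -1.0]
gripper_width: 0.019
gripper_force: 50.0
t: 18.38
tcp_pos: [0.5214, -0.1328, 0.1986]
eef_rot: [-2.223, -2.218, 0.001]
force: [-0.4, -0.8, -0.3]
gripper_width: 0.0187
gripper_force: 50.0
t 18.375 tcp [ 0.5214 -0.1328  0.1986] F [-0.3691 -0.8333 -0.3314] w 0.0187
shift now-axes [8.2385 0.5863 0.6767] shift final-axes [8.2375 0.6049 0.6728] turn [-0.0032 -0.0011 -0.0046]
```

View pics/s4c.png

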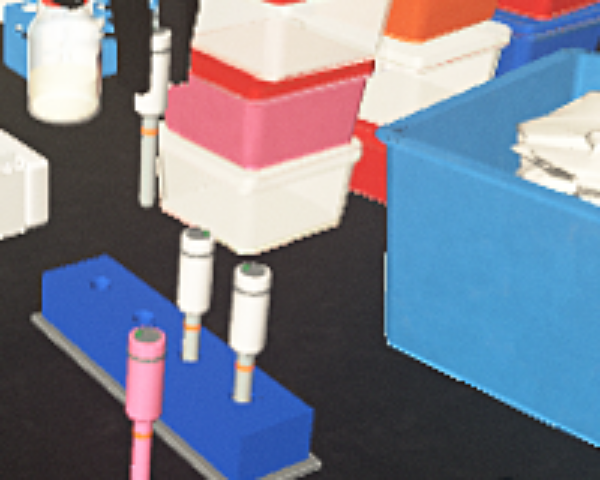

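Crop: the first probe hangs vertically in the gripper, tip at about (148,205), and its socket is now empty. The two other probes and the pink decoy are untouched. Next, over well 1.

```bash

python3 -m creep '0.4 0.03 0 0 0 0 1; 0.8 0.06 0 0 0 0 1; 0.9 0.06 0 0 0 0 1; 0.9 0.06 0 0 0 0 1; 0.9 0.06 0 0 0 0 1' 50
python3 -m creep '0.9 0.06 0 0 0 0 1; 0.9 0.06 0 0 0 0 1; 0.9 0.06 0 0 0 0 1; 0.9 0.06 0 0 0 0 1; 0.6 0.05 0 0 0 0 1' 50
python3 -m creep '0.14 0.03 0 0 0 0 1; 0 0 0.3 0 0 0 1; 0 0 0.3 0 0 0 1; 0 0 0 0 0 0 1; 0 0 0 0 0 0 1' 50
python3 go.py .5516 .2791 .153 0
python3 -c "
from h import *
im,d=cap('scene','s5.png');cv2.imwrite('pics/s5c.png',cv2.resize(im[110:200,230:350],None,fx=5,fy=5,interpolation=2))
for k in range(6):
    y=.095-.038*k; print(proj('scene',[.5457+.062*y,.1843+.998*y,.07]))"
```

```text
t: 19.05
tcp_pos: [0.5354, 0.0653, 0.1996]
eef_rot: [-2.222, -2.22, -0.001]
force: [0.9, 1.3, -1.2]
gripper_width: 0.0187
gripper_force: 50.0
t: 19.68
tcp_pos: [0.5492, 0.2765, 0.1996]
eef_rot: [-2.218, -2.222, -0.001]
force: [-0.1, -0.6, -1.2]
gripper_width: 0.0186
gripper_force: 50.0
t: 20.3
tcp_pos: [0.5527, 0.2784, 0.1694]
eef_rot: [2.225, 2.217, -0.0]
force: [0.1, -1.0, 0.4]
gripper_width: 0.0187
gripper_force: 50.0
t 20.3 tcp [0.5527 0.2784 0.1694] F [ 0.1167 -0.9583  0.4347] w 0.0187
shift now-axes [ 0.0146 -0.0222  0.3289] shift final-axes [ 0.0146 -0.0221  0.3289] turn [-0.0002  0.0004 -0.007 ]
[286.00289161 155.01212386]
[292.25533342 159.43904715]
[298.85957107 164.11588673]
[305.84513968 169.06369858]
[313.24484828 174.30588237]
[321.09522429 179.86850144]
```

View pics/s5c.png

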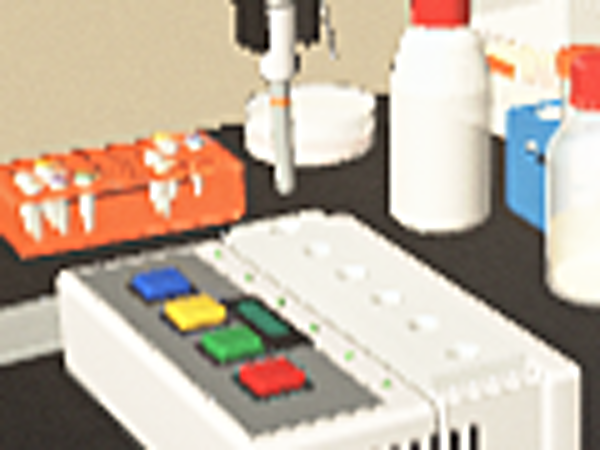

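Crop: probe tip at (287,193), directly above well 1 at (283,230); the six wells show at (283,230)…(461,351). I descend with force checks.

```bash

python3 -m creep '0.01 -0.02 0.1 0 0 0 1; 0 0 0.15 0 0 0 1; 0 0 0.1 0 0 0 1; 0 0 0 0 0 0 1; 0 0 0 0 0 0 1' 50
python3 -m creep '0 0 0.05 0 0 0 1; 0 0 0.05 0 0 0 1; 0 0 0.05 0 0 0 1; 0 0 0 0 0 0 1; 0 0 0 0 0 0 1' 50
python3 -c "
from h import *
p=state()['tcp_pos'];print(proj('scene',[.5527,.2784,.0894]),proj('scene',[.5527,.2784,.07]))"
```

```text
t: 20.98
tcp_pos: [0.5515, 0.2797, 0.1521]
eef_rot: [2.224, 2.219, 0.0]
force: [-0.6, 0.6, -0.9]
gripper_width: 0.0191
gripper_force: 50.0
t: 21.6
tcp_pos: [0.5515, 0.2796, 0.1446]
eef_rot: [2.224, 2.219, 0.0]
force: [-0.1, 0.2, -2.0]
gripper_width: 0.0187
gripper_force: 50.0
[286.10769616 148.02477556] [286.50283966 155.00230491]
```

It's in the hole. Pushing on.

```bash

python3 -m creep '0 0 0.08 0 0 0 1; 0 0 0.08 0 0 0 1; 0 0 0.08 0 0 0 1; 0 0 0.08 0 0 0 1; 0 0 0.08 0 0 0 1' 55
python3 -m creep '0 0 0.05 0 0 0 1; 0 0 0.05 0 0 0 1; 0 0 0.05 0 0 0 1; 0 0 0 0 0 0 1; 0 0 0 0 0 0 1' 55
```

```text
t: 22.22
tcp_pos: [0.5517, 0.2801, 0.1252]
eef_rot: [2.224, 2.219, 0.002]
force: [-1.3, 0.0, 3.7]
gripper_width: 0.0192
gripper_force: 55.0
t: 22.85
tcp_pos: [0.5515, 0.2794, 0.1165]
eef_rot: [-2.224, -2.219, 0.0]
force: [1.2, 1.0, 0.0]
gripper_width: 0.0189
gripper_force: 55.0
```

```bash

python3 -m creep '0 0 0.04 0 0 0 1; 0 0 0.04 0 0 0 1; 0 0 0.02 0 0 0 1; 0 0 0 0 0 0 1; 0 0 0 0 0 0 1' 55
python3 -m creep '0 0 0.04 0 0 0 1; 0 0 0.04 0 0 0 1; 0 0 0.02 0 0 0 1; 0 0 0 0 0 0 1; 0 0 0 0 0 0 1' 55
```

```text
t: 23.48
tcp_pos: [0.5516, 0.2796, 0.112]
eef_rot: [2.224, 2.219, 0.0]
force: [1.5, 0.5, 2.6]
gripper_width: 0.0185
gripper_force: 55.0
t: 24.1
tcp_pos: [0.5516, 0.2795, 0.1068]
eef_rot: [2.224, 2.219, 0.0]
force: [1.4, 1.0, 1.8]
gripper_width: 0.0188
gripper_force: 55.0
```

```bash

python3 -m creep '0 0 0.04 0 0 0 1; 0 0 0.04 0 0 0 1; 0 0 0.02 0 0 0 1; 0 0 0 0 0 0 1; 0 0 0 0 0 0 1' 55
python3 -m creep '0 0 0.03 0 0 0 1; 0 0 0.02 0 0 0 1; 0 0 0.02 0 0 0 1; 0 0 0 0 0 0 1; 0 0 0 0 0 0 1' 55
```

```text
t: 24.72
tcp_pos: [0.5516, 0.2796, 0.102]
eef_rot: [2.224, 2.219, 0.0]
force: [1.4, 1.1, 3.7]
gripper_width: 0.0187
gripper_force: 55.0
t: 25.35
tcp_pos: [0.5516, 0.2799, 0.0995]
eef_rot: [2.224, 2.218, 0.001]
force: [0.1, 0.1, 10.8]
gripper_width: 0.0188
gripper_force: 55.0
```

Bottomed at z 0.0995 with 10.8 N, so well 1 has no spacer. Release and fetch probe 2.

```bash

python3 -m creep '0 0 0 0 0 0 0.4; 0 0 0 0 0 0 0.4; 0 0 0 0 0 0 0.4; 0 0 0 0 0 0 0.4; 0 0 -0.2 0 0 0 0.4'
python3 -m creep '0 0 -0.5 0 0 0 0.4; 0 0 -0.8 0 0 0 0.4; -0.5 0 -0.8 0 0 0 0.4; -0.7 -0.06 0 0 0 0 0.4; -1 -0.06 0 0 0 0 0.4'
python3 -m creep '-1 -0.1 0 0 0 0 0.4; -1 -0.1 0 0 0 0 0.4; -1 -0.1 0 0 0 0 0.4; -1 -0.08 0 0 0 0 0.4; -1 -0.08 0 0 0 0 0.4'
python3 -m creep '-1 -0.08 0 0 0 0 0.4; -0.8 0 0 0 0 0 0.4; -0.24 0 0 0 0 0 0.4; 0 0 0.4 0 0 0 0.4; 0 0 0.4 0 0 0 0.4'
python3 go.py .5185 -.182 .090 0
python3 -c "
from h import *
im,d=cap('scene','s6.png');cv2.imwrite('pics/s6c.png',cv2.resize(im[110:200,230:350],None,fx=5,fy=5,interpolation=2))"
```

```text
t: 25.98
tcp_pos: [0.5508, 0.2791, 0.108]
eef_rot: [-2.224, -2.219, 0.003]
force: [0.8, -0.9, 0.2]
gripper_width: 0.0505
gripper_force: 0.0
t: 26.6
tcp_pos: [0.5452, 0.1702, 0.2151]
eef_rot: [2.22, 2.221, 0.004]
force: [1.4, -0.8, 0.4]
gripper_width: 0.052
gripper_force: 0.0
t: 27.22
tcp_pos: [0.5215, -0.0818, 0.2145]
eef_rot: [2.223, 2.218, 0.001]
force: [0.4, 0.3, -0.6]
gripper_width: 0.0519
gripper_force: 0.0
t: 27.85
tcp_pos: [0.5178, -0.1809, 0.1739]
eef_rot: [2.222, 2.22, 0.002]
force: [-0.7, 0.8, -0.4]
gripper_width: 0.0525
gripper_force: 0.0
t 27.85 tcp [ 0.5178 -0.1809  0.1739] F [-0.731   0.7901 -0.382 ] w 0.0525
shift now-axes [-0.0216  0.0108  1.6772] shift final-axes [-0.0212  0.0132  1.6772] turn [ 0.0027 -0.0004 -0.0016]
```

View pics/s6c.png

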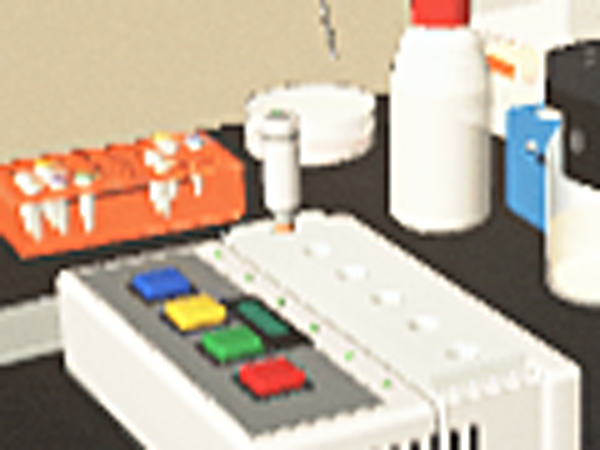

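Crop: probe 1 stands upright in well 1, ring at the block face at (285,228). Now I grasp probe 2 and take it to well 2, at arm (0.5492, 0.2412).

```bash

python3 -m creep '-0.02 0 0.4 0 0 0 0.4; 0 0 0.4 0 0 0 0.4; 0 0 0.4 0 0 0 0.4; 0 0 0.33 0 0 0 0.4; 0 0 0.15 0 0 0 0.4'
python3 -m creep '0 0 0 0 0 0 1; 0 0 0 0 0 0 1; 0 0 0 0 0 0 1; 0 0 0 0 0 0 1; 0 0 0 0 0 0 1' 50
python3 -m creep '0 0 0 0 0 0 1; 0 0 -0.2 0 0 0 1; 0 0 -0.3 0 0 0 1; 0 0 -0.5 0 0 0 1; 0 0 -0.5 0 0 0 1' 50
python3 -m creep '0 0 -0.5 0 0 0 1; 0 0 -0.2 0 0 0 1; 0 0 0 0 0 0 1; 0 0 0 0 0 0 1; 0.5 0.04 0 0 0 0 1' 50
python3 go.py .5492 .2412 .165 0
```

```text
t: 28.52
tcp_pos: [0.5168, -0.1831, 0.0882]
eef_rot: [-2.223, -2.218, 0.001]
force: [0.1, -0.2, -0.4]
gripper_width: 0.0528
gripper_force: 0.0
t: 29.15
tcp_pos: [0.5175, -0.1834, 0.0899]
eef_rot: [2.224, 2.218, 0.0]
force: [-0.5, 0.5, 1.3]
gripper_width: 0.0188
gripper_force: 50.0
t: 29.78
tcp_pos: [0.5172, -0.1832, 0.1662]
eef_rot: [2.224, 2.219, -0.0]
force: [0.9, -0.4, -0.8]
gripper_width: 0.0188
gripper_force: 50.0
t: 30.4
tcp_pos: [0.5184, -0.1602, 0.1981]
eef_rot: [-2.228, -2.213, 0.003]
force: [-0.4, 0.0, -0.2]
gripper_width: 0.0189
gripper_force: 50.0
t 30.4 tcp [ 0.5184 -0.1602  0.1981] F [-0.4287  0.0128 -0.2251] w 0.0189
shift now-axes [8.0321 0.5636 0.662 ] shift final-axes [8.0282 0.616  0.6627] turn [-0.0047 -0.0002 -0.0129]
```

```bash

python3 -m creep '0.9 0.06 0 0 0 0 1; 0.9 0.06 0 0 0 0 1; 0.9 0.06 0 0 0 0 1; 0.9 0.06 0 0 0 0 1; 0.9 0.06 0 0 0 0 1' 50
python3 -m creep '0.9 0.07 0 0 0 0 1; 0.9 0.07 0 0 0 0 1; 0.9 0.07 0 0 0 0 1; 0.6 0.07 0 0 0 0 1; 0.2 0.03 0 0 0 0 1' 50
python3 -m creep '0 0 0.2 0 0 0 1; 0 0 0.3 0 0 0 1; 0 0 0.3 0 0 0 1; 0 0 0 0 0 0 1; 0 0 0 0 0 0 1' 50
python3 go.py .5492 .2402 .152 0
```

```text
t: 31.02
tcp_pos: [0.5343, 0.0678, 0.1985]
eef_rot: [-2.223, -2.218, 0.002]
force: [1.1, 0.0, -0.1]
gripper_width: 0.0189
gripper_force: 50.0
t: 31.65
tcp_pos: [0.5498, 0.2436, 0.1985]
eef_rot: [-2.219, -2.221, 0.002]
force: [-0.5, -1.3, -0.5]
gripper_width: 0.0186
gripper_force: 50.0
t: 32.28
tcp_pos: [0.551, 0.2414, 0.1596]
eef_rot: [2.225, 2.218, 0.0]
force: [0.3, 0.5, 0.4]
gripper_width: 0.019
gripper_force: 50.0
t 32.275 tcp [0.551  0.2414 0.1596] F [0.2828 0.5421 0.3815] w 0.019
shift now-axes [-0.025  -0.0365  0.1527] shift final-axes [-0.0249 -0.0366  0.1527] turn [ 0.0004 -0.0003 -0.0055]
```

```bash

python3 -m creep '-0.02 -0.035 0 0 0 0 1; 0 0 0.07 0 0 0 1; 0 0 0.07 0 0 0 1; 0 0 0 0 0 0 1; 0 0 0 0 0 0 1' 50
python3 -m creep '0 0 0.05 0 0 0 1; 0 0 0.05 0 0 0 1; 0 0 0.05 0 0 0 1; 0 0 0 0 0 0 1; 0 0 0 0 0 0 1' 50
```

```text
t: 32.9
tcp_pos: [0.5491, 0.2407, 0.1525]
eef_rot: [-2.224, -2.219, -0.0]
force: [0.1, -0.0, 0.3]
gripper_width: 0.0189
gripper_force: 50.0
t: 33.52
tcp_pos: [0.5491, 0.2407, 0.1451]
eef_rot: [2.224, 2.219, 0.0]
force: [-0.0, -0.5, -1.2]
gripper_width: 0.0189
gripper_force: 50.0
```

In the hole. Pushing to just above the spacer level, then stepwise.

```bash

python3 -m creep '0 0 0.08 0 0 0 1; 0 0 0.08 0 0 0 1; 0 0 0.08 0 0 0 1; 0 0 0.08 0 0 0 1; 0 0 0.08 0 0 0 1' 55
python3 -m creep '0 0 0.05 0 0 0 1; 0 0 0.05 0 0 0 1; 0 0 0.05 0 0 0 1; 0 0 0 0 0 0 1; 0 0 0 0 0 0 1' 55
python3 -m creep '0 0 0.03 0 0 0 1; 0 0 0.03 0 0 0 1; 0 0 0.02 0 0 0 1; 0 0 0 0 0 0 1; 0 0 0 0 0 0 1' 55
```

```text
t: 34.15
tcp_pos: [0.5492, 0.2414, 0.1258]
eef_rot: [2.224, 2.219, 0.002]
force: [-0.8, -0.9, 5.4]
gripper_width: 0.0187
gripper_force: 55.0
t: 34.78
tcp_pos: [0.5492, 0.2406, 0.1171]
eef_rot: [-2.224, -2.219, -0.0]
force: [0.5, 0.7, -0.8]
gripper_width: 0.0187
gripper_force: 55.0
t: 35.4
tcp_pos: [0.5492, 0.2406, 0.1134]
eef_rot: [2.224, 2.219, 0.0]
force: [0.0, 1.3, 2.7]
gripper_width: 0.0187
gripper_force: 55.0
```

```bash

python3 -m creep '0 0 0.04 0 0 0 1; 0 0 0.04 0 0 0 1; 0 0 0.03 0 0 0 1; 0 0 0 0 0 0 1; 0 0 0 0 0 0 1' 55
python3 -m creep '0 0 0.04 0 0 0 1; 0 0 0.04 0 0 0 1; 0 0 0.03 0 0 0 1; 0 0 0 0 0 0 1; 0 0 0 0 0 0 1' 55
python3 -m creep '0 0 0.03 0 0 0 1; 0 0 0.02 0 0 0 1; 0 0 0.02 0 0 0 1; 0 0 0 0 0 0 1; 0 0 0 0 0 0 1' 55
```

```text
t: 36.02
tcp_pos: [0.5492, 0.2406, 0.1077]
eef_rot: [-2.224, -2.219, -0.0]
force: [1.9, 1.4, 0.3]
gripper_width: 0.0187
gripper_force: 55.0
t: 36.65
tcp_pos: [0.5492, 0.2407, 0.1024]
eef_rot: [2.224, 2.219, 0.0]
force: [1.2, 2.2, 3.3]
gripper_width: 0.0189
gripper_force: 55.0
t: 37.28
tcp_pos: [0.5492, 0.2408, 0.0996]
eef_rot: [2.224, 2.218, 0.001]
force: [0.0, 0.4, 7.8]
gripper_width: 0.0191
gripper_force: 55.0
```

Home in well 2 too. Now probe 3.

```bash

python3 -m creep '0 0 0 0 0 0 0.4; 0 0 0 0 0 0 0.4; 0 0 0 0 0 0 0.4; 0 0 0 0 0 0 0.4; 0 0 -0.2 0 0 0 0.4'
python3 -m creep '0 0 -0.5 0 0 0 0.4; 0 0 -0.8 0 0 0 0.4; -0.5 0 -0.8 0 0 0 0.4; -0.7 -0.06 0 0 0 0 0.4; -1 -0.06 0 0 0 0 0.4'
python3 -m creep '-1 -0.1 0 0 0 0 0.4; -1 -0.1 0 0 0 0 0.4; -1 -0.1 0 0 0 0 0.4; -1 -0.08 0 0 0 0 0.4; -1 -0.08 0 0 0 0 0.4'
python3 -m creep '-1 -0.08 0 0 0 0 0.4; -1 -0.04 0 0 0 0 0.4; -0.22 0 0 0 0 0 0.4; 0 0 0.4 0 0 0 0.4; 0 0 0.4 0 0 0 0.4'
python3 go.py .5145 -.230 .090 0
python3 -c "
from h import *
im,d=cap('scene','s7.png');cv2.imwrite('pics/s7c.png',cv2.resize(im[110:310,230:470],None,fx=3.3,fy=3,interpolation=2))"
```

```text
t: 37.9
tcp_pos: [0.5485, 0.2401, 0.1086]
eef_rot: [-2.224, -2.218, 0.003]
force: [-0.2, 0.4, 0.9]
gripper_width: 0.051
gripper_force: 0.0
t: 38.52
tcp_pos: [0.5429, 0.1311, 0.2156]
eef_rot: [2.22, 2.221, 0.004]
force: [0.5, 0.1, -0.0]
gripper_width: 0.0522
gripper_force: 0.0
t: 39.15
tcp_pos: [0.5191, -0.1208, 0.215]
eef_rot: [2.223, 2.218, 0.001]
force: [-0.0, 0.9, -0.3]
gripper_width: 0.0524
gripper_force: 0.0
t: 39.78
tcp_pos: [0.5134, -0.2294, 0.174]
eef_rot: [2.222, 2.219, 0.001]
force: [-1.2, 0.1, 0.2]
gripper_width: 0.0524
gripper_force: 0.0
t 39.775 tcp [ 0.5134 -0.2294  0.174 ] F [-1.2133  0.137   0.1624] w 0.0524
shift now-axes [-0.011   0.0207  1.6804] shift final-axes [-0.0113  0.0226  1.6804] turn [ 0.0022  0.0003 -0.0025]
```

View pics/s7c.png

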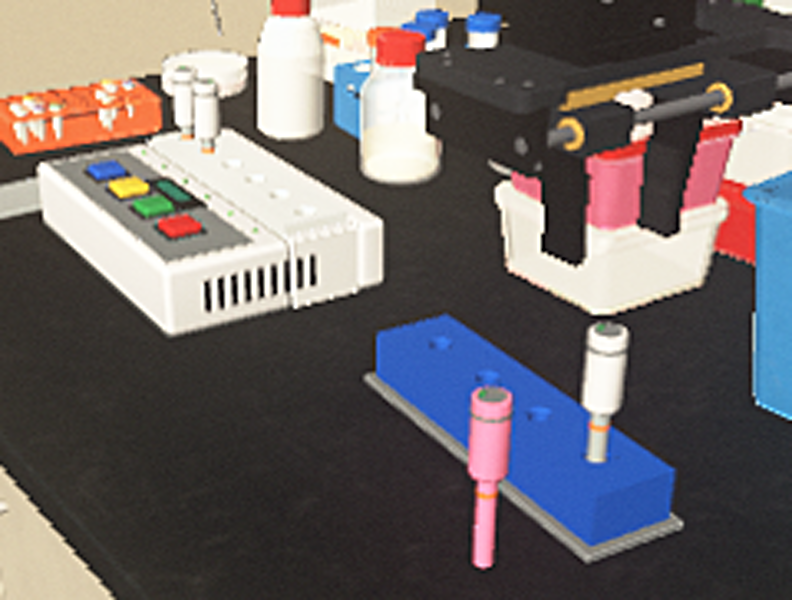

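Crop: probes 1 and 2 stand with rings at the face, (185,133) and (207,149). The last white probe is at (605,370) and the pink decoy is clear of the fingers at (488,440). I take the third to well 3 (0.5469, 0.2030).

```bash

python3 -m creep '0 0.02 0.4 0 0 0 0.4; 0 0 0.4 0 0 0 0.4; 0 0 0.4 0 0 0 0.4; 0 0 0.33 0 0 0 0.4; 0 0 0.15 0 0 0 0.4'
python3 -m creep '0 0 0 0 0 0 1; 0 0 0 0 0 0 1; 0 0 0 0 0 0 1; 0 0 0 0 0 0 1; 0 0 0 0 0 0 1' 50
python3 -m creep '0 0 0 0 0 0 1; 0 0 -0.2 0 0 0 1; 0 0 -0.3 0 0 0 1; 0 0 -0.5 0 0 0 1; 0 0 -0.5 0 0 0 1' 50
python3 -m creep '0 0 -0.5 0 0 0 1; 0 0 -0.2 0 0 0 1; 0 0 0 0 0 0 1; 0 0 0 0 0 0 1; 0.5 0.04 0 0 0 0 1' 50
python3 go.py .5469 .2030 .165 0
```

```text
t: 40.45
tcp_pos: [0.5134, -0.2301, 0.0886]
eef_rot: [-2.223, -2.218, 0.001]
force: [-0.7, 0.7, 0.5]
gripper_width: 0.0523
gripper_force: 0.0
t: 41.08
tcp_pos: [0.5141, -0.2304, 0.0904]
eef_rot: [2.224, 2.218, 0.0]
force: [0.6, 0.4, 1.6]
gripper_width: 0.0191
gripper_force: 50.0
t: 41.7
tcp_pos: [0.514, -0.2302, 0.1667]
eef_rot: [2.224, 2.219, 0.0]
force: [0.6, -0.4, -0.3]
gripper_width: 0.0189
gripper_force: 50.0
t: 42.32
tcp_pos: [0.515, -0.2072, 0.1986]
eef_rot: [-2.228, -2.213, 0.002]
force: [0.2, 0.8, -1.3]
gripper_width: 0.0188
gripper_force: 50.0
t 42.325 tcp [ 0.515  -0.2072  0.1986] F [ 0.203   0.75   -1.2923] w 0.0188
shift now-axes [8.2072 0.5845 0.6736] shift final-axes [8.2033 0.6378 0.6727] turn [-0.0042 -0.0005 -0.0127]
```

```bash

python3 -m creep '0.9 0.06 0 0 0 0 1; 0.9 0.06 0 0 0 0 1; 0.9 0.06 0 0 0 0 1; 0.9 0.06 0 0 0 0 1; 0.9 0.06 0 0 0 0 1' 50
python3 -m creep '0.9 0.06 0 0 0 0 1; 0.9 0.07 0 0 0 0 1; 0.9 0.07 0 0 0 0 1; 0.7 0.07 0 0 0 0 1; 0.22 0.03 0 0 0 0 1' 50
python3 -m creep '0 0 0.2 0 0 0 1; 0 0 0.3 0 0 0 1; 0 0 0.3 0 0 0 1; 0 0 0 0 0 0 1; 0 0 0 0 0 0 1' 50
python3 go.py .5469 .2033 .152 0
```

```text
t: 42.95
tcp_pos: [0.5309, 0.0209, 0.1991]
eef_rot: [-2.223, -2.218, 0.002]
force: [0.9, -0.6, -0.6]
gripper_width: 0.0189
gripper_force: 50.0
t: 43.58
tcp_pos: [0.546, 0.2031, 0.1991]
eef_rot: [-2.218, -2.222, 0.001]
force: [0.6, -0.1, -0.7]
gripper_width: 0.019
gripper_force: 50.0
t: 44.2
tcp_pos: [0.5472, 0.2004, 0.1601]
eef_rot: [2.225, 2.218, 0.0]
force: [-0.7, 1.1, -0.0]
gripper_width: 0.019
gripper_force: 50.0
t 44.2 tcp [0.5472 0.2004 0.1601] F [-0.6973  1.0782 -0.0383] w 0.019
shift now-axes [ 0.0581 -0.0063  0.1625] shift final-axes [ 0.0581 -0.0061  0.1625] turn [ 0.0004 -0.0002 -0.0055]
```

```bash

python3 -m creep '0.055 0 0 0 0 0 1; 0 0 0.08 0 0 0 1; 0 0 0.07 0 0 0 1; 0 0 0 0 0 0 1; 0 0 0 0 0 0 1' 50
python3 -m creep '0 0 0.05 0 0 0 1; 0 0 0.05 0 0 0 1; 0 0 0.05 0 0 0 1; 0 0 0 0 0 0 1; 0 0 0 0 0 0 1' 50
```

```text
t: 44.82
tcp_pos: [0.547, 0.2034, 0.1525]
eef_rot: [2.224, 2.219, 0.0]
force: [-0.5, 0.0, -0.4]
gripper_width: 0.019
gripper_force: 50.0
t: 45.45
tcp_pos: [0.5472, 0.2037, 0.145]
eef_rot: [-2.224, -2.219, -0.002]
force: [0.8, 1.6, -2.2]
gripper_width: 0.0186
gripper_force: 50.0
```

```bash

python3 -m creep '0 0 0.08 0 0 0 1; 0 0 0.08 0 0 0 1; 0 0 0.08 0 0 0 1; 0 0 0.08 0 0 0 1; 0 0 0.08 0 0 0 1' 55
python3 -m creep '0 0 0.05 0 0 0 1; 0 0 0.05 0 0 0 1; 0 0 0.05 0 0 0 1; 0 0 0 0 0 0 1; 0 0 0 0 0 0 1' 55
python3 -m creep '0 0 0.03 0 0 0 1; 0 0 0.03 0 0 0 1; 0 0 0.02 0 0 0 1; 0 0 0 0 0 0 1; 0 0 0 0 0 0 1' 55
```

```text
t: 46.08
tcp_pos: [0.5472, 0.2044, 0.1259]
eef_rot: [-2.224, -2.219, -0.002]
force: [0.3, 2.6, 5.1]
gripper_width: 0.0186
gripper_force: 55.0
t: 46.7
tcp_pos: [0.5472, 0.2041, 0.1177]
eef_rot: [-2.224, -2.219, -0.002]
force: [1.7, 4.3, 2.6]
gripper_width: 0.0188
gripper_force: 55.0
t: 47.32
tcp_pos: [0.5473, 0.2043, 0.115]
eef_rot: [2.224, 2.219, 0.002]
force: [-0.0, 3.1, 9.6]
gripper_width: 0.0185
gripper_force: 55.0
```

```bash

python3 -m creep '0 0 0.03 0 0 0 1; 0 0 0 0 0 0 1; 0 0 0 0 0 0 1; 0 0 0 0 0 0 1; 0 0 0 0 0 0 1' 55
```

```text
t: 47.95
tcp_pos: [0.5475, 0.2046, 0.1146]
eef_rot: [2.223, 2.218, 0.003]
force: [-1.7, 1.9, 16.9]
gripper_width: 0.0188
gripper_force: 55.0
```

Bottomed 15 mm high with force rising to 17 N, so well 3 holds a spacer. I draw it out and use well 4.

```bash

python3 -m creep '0 0 -0.15 0 0 0 1; 0 0 -0.2 0 0 0 1; 0 0 -0.3 0 0 0 1; 0 0 -0.3 0 0 0 1; 0 0 -0.2 0 0 0 1' 55
python3 -m creep '0 0 -0.1 0 0 0 1; -0.37 -0.02 0 0 0 0 1; -0.37 -0.03 0 0 0 0 1; 0 0 0 0 0 0 1; 0 0 0 0 0 0 1' 55
python3 go.py .5447 .1663 .152 0
```

```text
t: 48.58
tcp_pos: [0.5464, 0.2016, 0.1696]
eef_rot: [2.225, 2.217, -0.006]
force: [-1.0, -1.0, 0.1]
gripper_width: 0.0184
gripper_force: 55.0
t: 49.2
tcp_pos: [0.5444, 0.1662, 0.1745]
eef_rot: [-2.225, -2.218, -0.0]
force: [-0.1, 0.3, -0.1]
gripper_width: 0.0189
gripper_force: 55.0
t 49.2 tcp [0.5444 0.1662 0.1745] F [-0.0832  0.3079 -0.0564] w 0.0189
shift now-axes [0.0028 0.0067 0.4495] shift final-axes [0.0029 0.0067 0.4495] turn [-0.0002 -0.0006 -0.0058]
```

```bash

python3 -m creep '0 0 0.2 0 0 0 1; 0 0 0.17 0 0 0 1; 0 0 0.08 0 0 0 1; 0 0 0 0 0 0 1; 0 0 0 0 0 0 1' 55
python3 -m creep '0 0 0.05 0 0 0 1; 0 0 0.05 0 0 0 1; 0 0 0.05 0 0 0 1; 0 0 0 0 0 0 1; 0 0 0 0 0 0 1' 55
```

```text
t: 49.82
tcp_pos: [0.5446, 0.1666, 0.1522]
eef_rot: [2.224, 2.219, 0.001]
force: [-0.1, 0.5, -0.5]
gripper_width: 0.0188
gripper_force: 55.0
t: 50.45
tcp_pos: [0.5447, 0.1666, 0.1445]
eef_rot: [2.224, 2.219, 0.001]
force: [2.6, 1.4, -2.7]
gripper_width: 0.0189
gripper_force: 55.0
```

```bash

python3 -m creep '0 0 0.08 0 0 0 1; 0 0 0.08 0 0 0 1; 0 0 0.08 0 0 0 1; 0 0 0.08 0 0 0 1; 0 0 0.08 0 0 0 1' 55
python3 -m creep '0 0 0.05 0 0 0 1; 0 0 0.05 0 0 0 1; 0 0 0.05 0 0 0 1; 0 0 0 0 0 0 1; 0 0 0 0 0 0 1' 55
python3 -m creep '0 0 0.03 0 0 0 1; 0 0 0.03 0 0 0 1; 0 0 0.02 0 0 0 1; 0 0 0 0 0 0 1; 0 0 0 0 0 0 1' 55
```

```text
t: 51.08
tcp_pos: [0.5448, 0.1672, 0.1253]
eef_rot: [2.224, 2.219, 0.002]
force: [1.4, 2.0, 5.9]
gripper_width: 0.0189
gripper_force: 55.0
t: 51.7
tcp_pos: [0.5447, 0.1669, 0.1173]
eef_rot: [2.224, 2.219, 0.002]
force: [2.2, 3.6, 2.8]
gripper_width: 0.0189
gripper_force: 55.0
t: 52.32
tcp_pos: [0.5447, 0.1668, 0.1134]
eef_rot: [2.224, 2.219, 0.002]
force: [0.9, 3.3, 4.3]
gripper_width: 0.0185
gripper_force: 55.0
```

```bash

python3 -m creep '0.015 0 0.04 0 0 0 1; 0 0 0.04 0 0 0 1; 0 0 0.03 0 0 0 1; 0 0 0 0 0 0 1; 0 0 0 0 0 0 1' 55
python3 -m creep '0 0 0.04 0 0 0 1; 0 0 0.04 0 0 0 1; 0 0 0.03 0 0 0 1; 0 0 0 0 0 0 1; 0 0 0 0 0 0 1' 55
python3 -m creep '0 0 0.03 0 0 0 1; 0 0 0.02 0 0 0 1; 0 0 0.02 0 0 0 1; 0 0 0 0 0 0 1; 0 0 0 0 0 0 1' 55
```

```text
t: 52.95
tcp_pos: [0.5448, 0.1671, 0.1074]
eef_rot: [2.224, 2.218, 0.001]
force: [3.6, 3.2, 1.8]
gripper_width: 0.0189
gripper_force: 55.0
t: 53.58
tcp_pos: [0.5447, 0.1672, 0.1021]
eef_rot: [2.224, 2.219, 0.001]
force: [3.2, 3.0, 3.3]
gripper_width: 0.0188
gripper_force: 55.0
t: 54.2
tcp_pos: [0.5448, 0.1675, 0.1]
eef_rot: [2.223, 2.218, 0.001]
force: [1.1, 1.8, 12.2]
gripper_width: 0.019
gripper_force: 55.0
```

Home in well 4. Release, rise clear, turn the gripper 90° so its body stays off the probes, and look.

```bash

python3 -m creep '0 0 0 0 0 0 0.4; 0 0 0 0 0 0 0.4; 0 0 0 0 0 0 0.4; 0 0 0 0 0 0 0.4; 0 0 -0.2 0 0 0 0.4'
python3 -m creep '0 0 -0.5 0 0 0 0.4; 0 0 -0.8 0 0 0 0.4; 0 0 -0.8 0 0 0 0.4; 0 -0.6 0 0 0 0 1; 0 -0.8 0 0 0 0 1' 20
python3 -m creep '0 0 0 0 0 -0.34 1; 0 0 0 0 0 -0.34 1; 0 0 0 0 0 -0.34 1; 0 0 0 0 0 -0.34 1; 0 0 0 0 0 -0.34 1'
python3 -m creep '0 0 0 0 0 -0.34 1; 0 0 0 0 0 -0.34 1; 0 0 0 0 0 -0.34 1; 0 0 0 0 0 -0.28 1; 0 0 0 0 0 0 1'
python3 go.py .467 .2546 .085 90
python3 -c "
from h import *
im,d=cap('scene','s8.png');cv2.imwrite('pics/s8c.png',cv2.resize(im[110:220,220:370],None,fx=5,fy=5,interpolation=2))
im,d=cap('top','t8.png')
print(nets.tip_of('top','cover')[:2],nets.boxes_of('top','cover')[:2])"
```

```text
t: 54.82
tcp_pos: [0.5436, 0.1666, 0.108]
eef_rot: [-2.223, -2.218, 0.004]
force: [-0.2, 0.3, 0.1]
gripper_width: 0.0511
gripper_force: 0.0
t: 55.45
tcp_pos: [0.4743, 0.1676, 0.2146]
eef_rot: [2.225, 2.218, 0.003]
force: [0.7, 0.2, -0.2]
gripper_width: 0.0394
gripper_force: 0.0
t: 56.08
tcp_pos: [0.4744, 0.1674, 0.2142]
eef_rot: [1.043, 2.962, -0.0]
force: [0.3, 0.3, -0.6]
gripper_width: 0.0008
gripper_force: 0.0
t: 56.7
tcp_pos: [0.4744, 0.1673, 0.2139]
eef_rot: [-0.006, -3.141, -0.001]
force: [0.1, 0.0, -0.6]
gripper_width: 0.0005
gripper_force: 0.0
t 56.7 tcp [0.4744 0.1673 0.2139] F [ 0.0975  0.0422 -0.5859] w 0.0005
shift now-axes [0.1555 1.7438 2.578 ] shift final-axes [0.1485 1.7456 2.5772] turn [ 0.0009 -0.0002 -0.0079]
[{'centre': [175.2, 219.0], 'conf': 0.92}, {'centre': [285.6, 195.9], 'conf': 0.6}] [{'box': [158.5, 181.1, 186.5, 260.0], 'conf': 0.87}]
```

View pics/s8c.png

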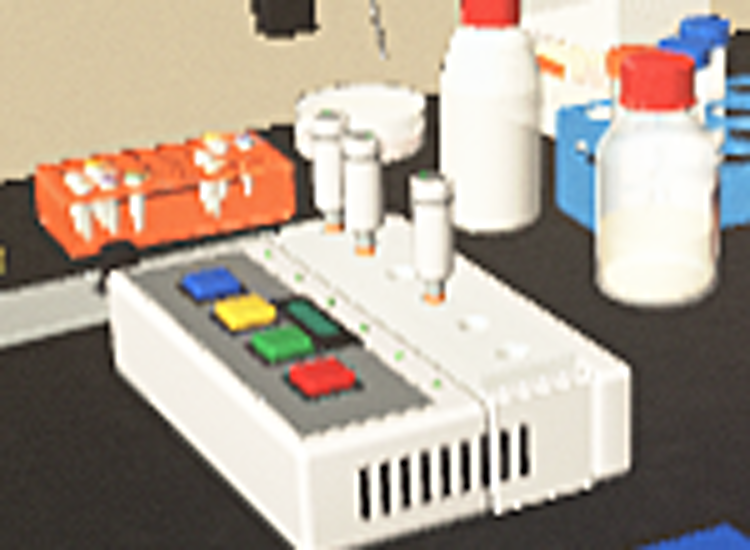

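Crop: all three probes stand upright with rings at the face, (333,228), (365,250) and (434,297). The cover was knocked about 35 mm outwards but still lies on the worktop. Now the blue key.

```bash

python3 -m creep '0 0.9 0 0 0 0 1; 0.15 0.85 0 0 0 0 1; 0 0 0.8 0 0 0 1; 0 0 0.8 0 0 0 1; 0 0 0.8 0 0 0 1'
python3 -m creep '0 0 0 0 0 0 1; 0 0 0.1 0 0 0 1; 0 0 0.1 0 0 0 1; 0 0 0 0 0 0 1; 0 0 0 0 0 0 1'
python3 go.py .467 .2546 .0665 90
```

```text
t: 57.52
tcp_pos: [0.4673, 0.2549, 0.0926]
eef_rot: [0.005, 3.141, -0.001]
force: [-0.2, 0.8, 0.5]
gripper_width: 0.0003
gripper_force: 0.0
t: 58.15
tcp_pos: [0.4675, 0.2549, 0.0841]
eef_rot: [0.004, 3.141, 0.0]
force: [-0.2, 0.1, -0.1]
gripper_width: 0.0006
gripper_force: 0.0
t 58.15 tcp [0.4675 0.2549 0.0841] F [-0.248   0.0653 -0.0716] w 0.0006
shift now-axes [ 0.0098 -0.0063  0.3515] shift final-axes [ 0.0094 -0.0062  0.3516] turn [ 0.0006  0.0018 -0.0053]
```

```bash

python3 -m creep '0 0 0.12 0 0 0 1; 0 0 0.12 0 0 0 1; 0 0 0.06 0 0 0 1; 0 0 0.04 0 0 0 1; 0 0 0 0 0 0 1'
python3 -m creep '0 0 0.02 0 0 0 1; 0 0 0.01 0 0 0 1; 0 0 0 0 0 0 1; 0 0 0 0 0 0 1; 0 0 0 0 0 0 1'
```

```text
t: 58.78
tcp_pos: [0.4671, 0.2547, 0.0667]
eef_rot: [-0.004, -3.142, 0.001]
force: [0.4, -1.0, 4.6]
gripper_width: 0.0003
gripper_force: 2.3
t: 59.4
tcp_pos: [0.4671, 0.2546, 0.0663]
eef_rot: [0.004, 3.141, -0.003]
force: [-3.5, -3.8, 14.4]
gripper_width: 0.0003
gripper_force: 6.8
```

Blue is fully down (14 N). Now yellow, then green.

```bash

python3 -m creep '0 0 -0.2 0 0 0 1; 0 0 -0.2 0 0 0 1; 0.03 -0.44 0 0 0 0 1; 0.03 -0.44 0 0 0 0 1; 0 0 0 0 0 0 1'
python3 go.py .464 .2107 .0663 90
```

```text
t: 60.02
tcp_pos: [0.4642, 0.2093, 0.0849]
eef_rot: [-0.008, -3.141, 0.002]
force: [-0.6, 0.2, -0.2]
gripper_width: 0.0004
gripper_force: 0.0
t 60.025 tcp [0.4642 0.2093 0.0849] F [-0.5525  0.2193 -0.2498] w 0.0004
shift now-axes [0.0041 0.0292 0.3713] shift final-axes [0.0041 0.0288 0.3713] turn [-0.0018 -0.0004 -0.0095]
```

```bash

python3 -m creep '0 0.02 0.12 0 0 0 1; 0 0 0.12 0 0 0 1; 0 0 0.07 0 0 0 1; 0 0 0.05 0 0 0 1; 0 0 0.02 0 0 0 1'
python3 -m creep '0 0 0.01 0 0 0 1; 0 0 0 0 0 0 1; 0 0 0 0 0 0 1; 0 0 -0.2 0 0 0 1; 0 0 -0.2 0 0 0 1'
python3 -m creep '0.03 -0.44 0 0 0 0 1; 0.03 -0.44 0 0 0 0 1; 0 0 0 0 0 0 1; 0 0 0 0 0 0 1; 0 0 0 0 0 0 1'
python3 go.py .461 .1675 .0663 90
```

```text
t: 60.65
tcp_pos: [0.4637, 0.2126, 0.0664]
eef_rot: [-0.003, -3.141, -0.001]
force: [-2.4, -0.4, 9.5]
gripper_width: 0.0007
gripper_force: 5.0
t: 61.28
tcp_pos: [0.4642, 0.2115, 0.086]
eef_rot: [0.004, 3.141, -0.001]
force: [0.1, -0.5, -0.7]
gripper_width: 0.0008
gripper_force: 0.0
t: 61.9
tcp_pos: [0.461, 0.1688, 0.0858]
eef_rot: [0.002, 3.141, 0.001]
force: [-0.5, 0.3, 0.5]
gripper_width: 0.0007
gripper_force: 0.0
t 61.9 tcp [0.461  0.1688 0.0858] F [-0.4978  0.3224  0.5231] w 0.0007
shift now-axes [ 0.0007 -0.0266  0.3903] shift final-axes [ 0.0006 -0.0263  0.3903] turn [ 0.0014  0.001  -0.0025]
```

```bash

python3 -m creep '0 -0.02 0.12 0 0 0 1; 0 0 0.12 0 0 0 1; 0 0 0.07 0 0 0 1; 0 0 0.06 0 0 0 1; 0 0 0.02 0 0 0 1'
python3 -m creep '0 0 0.01 0 0 0 1; 0 0 0 0 0 0 1; 0 0 0 0 0 0 1; 0 0 -0.2 0 0 0 1; 0 0 -0.4 0 0 0 1'
python3 -m creep '0 0 -0.8 0 0 0 1; 0 0 -0.8 0 0 0 1; 0 0 -0.8 0 0 0 1; 0 0 0 0 0 0 1; 0 0 0 0 0 0 1'
python3 - <<'E'
from h import *
np.set_printoptions(precision=4,suppress=True)
s,_=cap('scene','s9.png'); t,d=cap('top','t9.png')
Z=np.array([[atd('top',(c,r),d[r,c])[2] for c in range(150,195)] for r in range(176,266)])
m=(Z>.003)&(Z<.02)
for a,b in((10,30),(35,55),(60,80)): print(a,np.median(Z[a:b][m[a:b]]),m[a:b].sum())
cv2.imwrite('pics/c9.png',np.hstack([cv2.resize(s[110:220,220:370],(450,330)),cv2.resize(t[160:270,130:230],(300,330))]))
E
```

```text
t: 62.52
tcp_pos: [0.4606, 0.1668, 0.0663]
eef_rot: [-0.004, -3.141, 0.002]
force: [-5.0, -2.1, 11.6]
gripper_width: 0.0002
gripper_force: 5.7
t: 63.15
tcp_pos: [0.4606, 0.1667, 0.096]
eef_rot: [-0.003, -3.141, 0.0]
force: [0.7, -0.4, 0.4]
gripper_width: 0.0005
gripper_force: 0.0
t: 63.78
tcp_pos: [0.4607, 0.1664, 0.2155]
eef_rot: [0.004, 3.141, -0.001]
force: [-1.1, -1.1, -0.1]
gripper_width: 0.0006
gripper_force: 0.0
10 0.006012537636621573 383
35 0.006085049765878869 362
60 0.005591166186823093 391
```

View pics/c9.png

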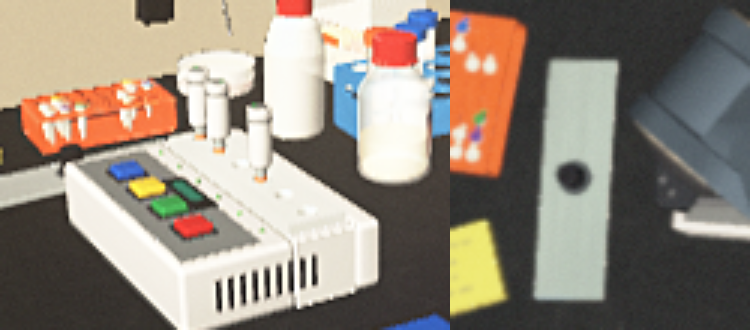

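The crop shows all three probes home, and the cover flat: its top is 6 mm above the worktop along its whole length, knob at (573,178). The keys are released and the robot is clear. Handing in.

```bash
python3 -c "
from cell import job
print(job.close_job())"
```

```text
the job is handed in; nothing more can be done
None
```

The job is handed in (no verdict was returned): the cover lies flat on the worktop, all three probes are home in wells 1, 2 and 4 (well 3 held a spacer), blue, yellow and green were pressed in that order, and the red key was never touched.

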